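Set up a hold-down clamp over a tube for drilling

TASK

Set up the clamp that will hold the square tube for drilling. First stand the tube in its chalked rectangle on the base plate, then put the jack that is as tall as the tube upright in the chalked circle on the other side of the stud, then lower the slotted strap over the stud so that it lies level and squarely across, one end on the tube and the other on the jack, and last drop the thick washer over the stud flat onto the strap. Leave the low jack and the nut where they stand, and leave the finished stack sitting by itself.

Things in the scene. Friction and masses are not known exactly. Their poses are not given: they have to be found in the camera images.
- stud_top (a point): Tip centre of the upright threaded steel stud fixed in the middle of the dark base plate (130 x 250 x 15 mm, fixed on the table, place and yaw vary). 106 mm above the table, 91 mm above the plate. Stud 13 mm across, last 6 mm tapered to 7 mm; collar 21 mm wide, 6 mm high at its foot. Axes: y along the plate's long side, the line of the two chalk marks; x across; z up.
- tube_mark: White chalk rectangle with a cross in it, 97 x 57 mm, drawn on the base plate: where the tube goes. Origin at its centre on the plate's top (15 mm above the table), 60 mm from the stud along the plate's long side, on either side of it. Its x axis is the rectangle's long direction, which runs across the plate.
- jack_mark: White chalk circle, 43 mm across, with a small cross, drawn on the base plate: where the jack goes. Origin at its centre on the plate's top (15 mm above the table), 60 mm from the stud on the side opposite the rectangle.
- tube_mid (a point): Loose piece of bare square metal tube, 90 mm long, 50 x 50 mm, wall 4 mm, about 0.5 kg, lying on a side. The point is its centre (25 mm up). Its x axis runs along the open bore, z is up.
- jack_mid (a point): Tall machinist's jack: loose round steel support 50 mm high: body 36 mm across up to 24 mm height, then an 18 mm threaded screw, and a flat round pad 28 mm across on top (its top 6 mm); 0.22 kg. The point is its centre (25 mm up). z up; yaw does not matter.
- strap_mid (a point): Loose flat steel clamp strap with round ends, 160 mm long, 40 mm wide, 14 mm thick, about 0.5 kg, with a through slot 20 mm wide and 70 mm long along its middle. The point is its centre, in the slot, 7 mm up. Its x axis runs along its length, z is up. Its two ends are alike.
- washer_mid (a point): Loose thick steel washer, 38 mm outside, 18 mm hole, 8 mm thick, 50 g, lying flat. The point is its centre (4 mm up).
- low_jack_mid (a point): The low jack, to be left alone: same shape as the tall one but screwed down to 32 mm high. The point is its centre (16 mm up).
- nut_mid (a point): A dark hexagon flange nut, to be left alone: flange 28 mm across, 19 mm over the flats, 18 mm high. The point is its centre (9 mm up).

How it is judged:
By the outcome, as a careful person would: the job done as asked, in the order asked, and still so for the second after the job is handed in, with the robot touching nothing.
It also fails if it takes over 104 s, if anything falls off the work surface, if the arm or the gripper's body presses on something with over 40 N, if the wrist force passes 120 N, or if a joint passes its speed limit or range.

ROBOT

A 6-joint arm with a two-finger parallel gripper is mounted at the origin on the work surface. World frame = base frame: x ahead of the robot, y to its left, z up, the work surface at z = 0. Lengths are in m, angles in rad, forces in N, time in s.
With the tool pointing down it reaches from about 0.35 to 0.775 m from the base axis. Payload 7.3 kg.
Tool frame: the origin (TCP) lies at the very end of the fingers, on their centre line; the grasp point (between the pads) lies 19 mm behind it; z points along the fingers, y is the direction in which the jaws open and shut (so a half turn about z gives the same grasp; the last joint's range is limited). The gripper opens to 92 mm and grips with 3 to 60 N. Pads are 19 mm wide; open, the fingers measure 130 mm over their backs; the gripper's body (75 mm by 190 mm) begins 47 mm behind the grasp point.
Start: joints at [0.997, 0.342, 1.524, -0, 1.275, -0.146], TCP at [0.218, 0.478, 0.227] pointing down, gripper open.
Joint ranges: [-2.53, 2.53], [-0.77, 2.02], [0.04, 2.7], [-1, 4.14], [0.28, 2.66], [-3.11, 3.11]. Speed limits (rad/s): [2.57, 2.57, 3.14, 3.14, 3.14, 3.14].

INTERFACE

Orientations are given as a unit quaternion [x, y, z, w].
In Python, from rig import env gives the robot as it stands.
- The arm moves only by the tool arm_command, never from a script. Its argument "targets" is text: rows parted by semicolons, each of 5 numbers parted by spaces: the closure, from 0 (fully open) to 1 (shut), then the shift along the tool's x, y, z in cm, then the turn about the tool's z in degrees. A call has 1 to 10 rows; each row shifts and turns the pose as measured when the row begins, along the tool's axes as they then stand; what a row does not reach is not made up. A row lasts 1/12 s, in which the tool goes at most 41.7 mm and 7.16 degrees, less where a joint would pass 70% of its speed; a pose out of reach is approached as far as the arm can. A call with a gripper value outside its range is refused whole. The fingers move at their own pace and stop on an object; the grip force is fixed at half the most. Time passes only in rows, so rows that do not move let the fingers close. It gives the time, the measured TCP pose, the force and the opening at its end, in the units of the state.
- env.observe(): the state, without advancing time (a new reading comes with each control period).
- env.get_image(name): name is "side" or "top"; returns the picture (400x640x3 uint8, blue, green, red); there is no depth.
- env.camera_params(name): a dict with "fov_y" (degrees; the focal length in pixels is half the picture's height over the tangent of half this angle, whatever the lens; pixels are square), "cx", "cy" (the principal point, pixels), "world_from_camera" (4x4, takes a point from camera to world coordinates). Camera axes: x right, y down, z forward; pixel columns grow to the right and rows downward; lengths in m; the calibration is good to about 2 mm. A picture is of the moment at which its call begins. camera_params takes no time and is no camera call.
- env.finish_job(): hands the job in, once; it reports no verdict.
The state is a dict: "time": time; "joint_positions": joint angles; "dq": joint speeds; "joint_torque": joint torques, N m; "eef_pos": TCP position; "ee_rot": TCP orientation; "force": force on the tool from outside, world axes, zero at the start; "wrist_torque": the same for the moment, N m; "finger_gap": finger opening in m.
Only numpy, scipy, OpenCV 4.12 (cv2) and the standard library are available. Lean on these libraries where they do the work, as an engineer would, in place of code of your own. Each camera call takes 0.05 s, during which the arm holds its last target.

## Working session

There is one attempt and no reset: what is moved stays moved. The work goes in short steps, Python scripts to look and compute and a tool call to move; the robot and the scene stay as the last step left them, time stands still between calls to the robot, and variables do not carry over. Pictures are saved under pics/ and viewed, and the job is handed in when it is done.

Besides the shell and the picture viewer there is one more tool, called after "Emit:" in YAML: its name, and indented under it one key for each argument. arm_command: Moves the arm, as the interface text tells. Its arguments: {"type":"object","properties":{"targets":{"type":"string"}},"required":["targets"]}

```bash
mkdir -p pics; ls; python3 - <<'E'
from rig import env
import cv2
for n in("side","top"):
    p=env.camera_params(n);print(n,p)
    cv2.imwrite(f"pics/{n}0.png",env.get_image(n))
print(env.observe())
E
```

```text
pics
side {'fov_y': 51.76538697086892, 'cx': 320.9677554825703, 'cy': 198.5788756555048, 'world_from_camera': array([[ 8.58655431e-01, -2.66901219e-01,  4.37578097e-01,
        -3.89604624e-02],
       [-5.12552721e-01, -4.48372544e-01,  7.32292135e-01,
        -9.24146200e-01],
       [ 7.48340755e-04, -8.53068462e-01, -5.21798465e-01,
         7.62867805e-01],
       [ 0.00000000e+00,  0.00000000e+00,  0.00000000e+00,
         1.00000000e+00]])}
top {'fov_y': 51.442021082362054, 'cx': 317.1236860591151, 'cy': 201.4629496259717, 'world_from_camera': array([[-0.00532568, -0.98288539,  0.18414112,  0.32235732],
       [-0.9998994 ,  0.00281337, -0.013902  , -0.00151171],
       [ 0.01314602, -0.18419663, -0.9828015 ,  1.07195069],
       [ 0.        ,  0.        ,  0.        ,  1.        ]])}
{'time': 0.1, 'joint_positions': array([ 9.97007950e-01,  3.42668850e-01,  1.52489149e+00,  2.29652892e-05,
        1.27542830e+00, -1.46014212e-01]), 'dq': array([ 1.06913408e-03,  7.94026106e-04, -1.95579369e-03,  2.17815184e-03,
        9.38887661e-05,  7.61671011e-05]), 'joint_torque': array([ 1.75604135e-03, -4.32007778e+01, -2.44691777e+01,  7.18681631e-02,
        5.26018068e-02, -9.72017602e-06]), 'eef_pos': array([0.21757856, 0.4773988 , 0.22611674]), 'ee_rot': array([ 2.12263224e-01,  9.77212278e-01, -6.49404682e-04, -2.56099485e-04]), 'force': array([-0.18015118, -0.52435979, -0.30559026]), 'wrist_torque': array([-0.02697675, -0.02314872,  0.0181946 ]), 'finger_gap': 0.09146435155411564}
```

View pics/side0.png

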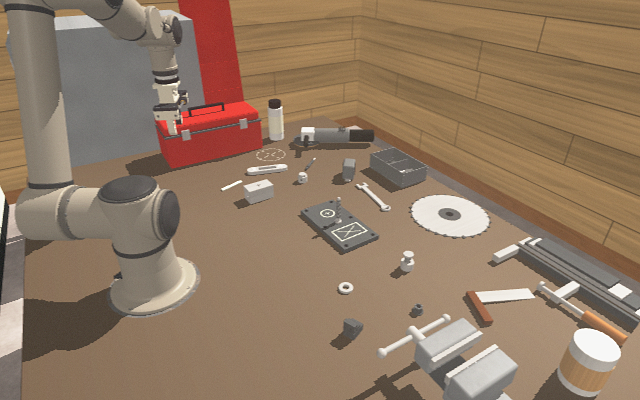

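View pics/top0.png

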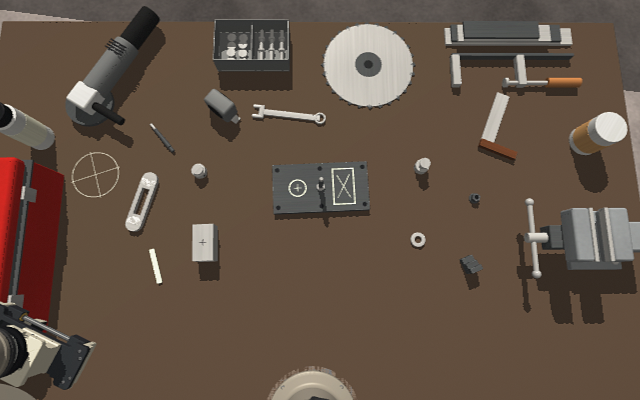

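```bash
python3 - <<'E'
import cv2,numpy as np
t=cv2.imread("pics/top0.png");s=cv2.imread("pics/side0.png")
def z(im,x,y,w,h,k):return cv2.resize(im[y:y+h,x:x+w],None,fx=k,fy=k,interpolation=cv2.INTER_CUBIC)
a=np.vstack([np.hstack([z(t,120,155,100,75,4),z(t,260,150,100,75,4)]),np.hstack([z(t,180,210,100,75,4),z(t,395,150,100,75,4)])]);cv2.imwrite("pics/zt.png",a)
a=np.vstack([np.hstack([z(s,230,160,100,75,4),z(s,295,190,100,75,4)]),np.hstack([z(s,320,250,100,75,4),z(s,370,245,100,75,4)])]);cv2.imwrite("pics/zs.png",a)
E
```

```text
(no output)
```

View pics/zt.png

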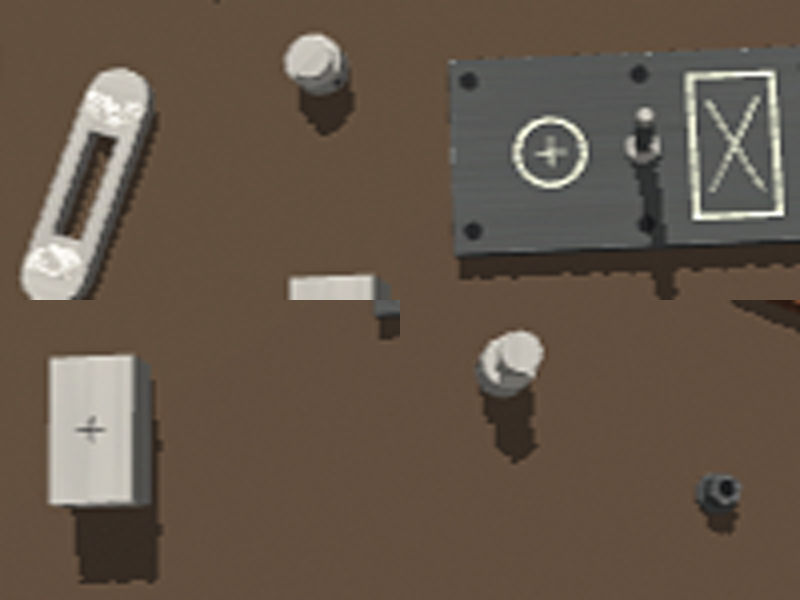

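View pics/zs.png

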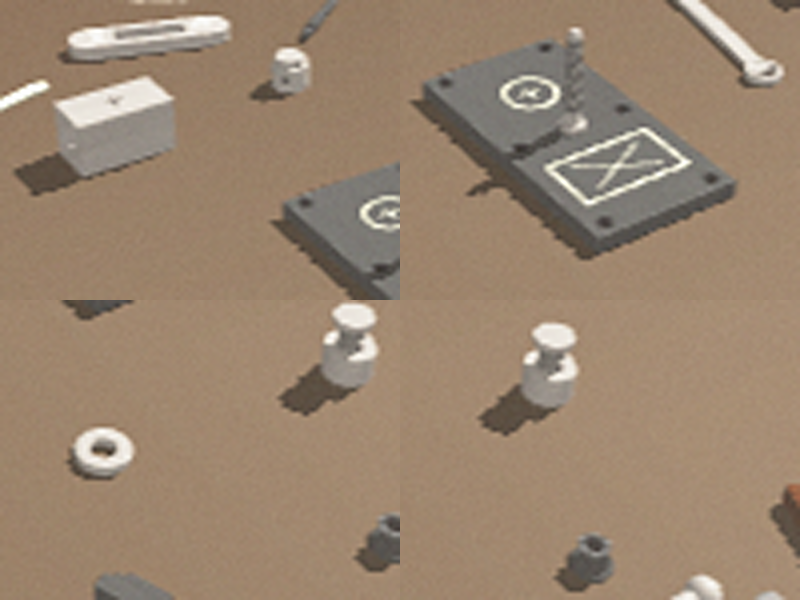

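```bash
cat > h.py <<'E'
import cv2,numpy as np
from rig import env
def P(n):
    p=env.camera_params(n);f=200/np.tan(np.radians(p['fov_y']/2));return f,p['cx'],p['cy'],p['world_from_camera']
def cast(n,uv,z):
    f,cx,cy,T=P(n);uv=np.atleast_2d(np.asarray(uv,float))
    d=np.c_[(uv[:,0]-cx)/f,(uv[:,1]-cy)/f,np.ones(len(uv))]@T[:3,:3].T
    o=T[:3,3];return (o+d*((z-o[2])/d[:,2])[:,None])[:,:2]
def proj(n,X):
    f,cx,cy,T=P(n);X=np.atleast_2d(X);c=(X-T[:3,3])@T[:3,:3]
    return np.c_[cx+f*c[:,0]/c[:,2],cy+f*c[:,1]/c[:,2]]
def tri(uvs):  # {name:uv}
    A=[];b=[]
    for n,uv in uvs.items():
        f,cx,cy,T=P(n);d=T[:3,:3]@np.array([(uv[0]-cx)/f,(uv[1]-cy)/f,1]);d/=np.linalg.norm(d)
        M=np.eye(3)-np.outer(d,d);A.append(M);b.append(M@T[:3,3])
    A=np.vstack(A);b=np.hstack(b);x=np.linalg.lstsq(A,b,rcond=None)[0];return x,np.linalg.norm(A@x-b)
K=4
def cnts(im,box,thr,mode=1,inv=False):
    x,y,w,h=box;g=im[y:y+h,x:x+w].min(axis=2)
    g=cv2.resize(g,None,fx=K,fy=K,interpolation=cv2.INTER_LINEAR)
    m=((g<thr) if inv else (g>thr)).astype(np.uint8)
    cs,_=cv2.findContours(m,cv2.RETR_CCOMP if mode else cv2.RETR_EXTERNAL,cv2.CHAIN_APPROX_NONE)
    out=[]
    for c in sorted(cs,key=cv2.contourArea,reverse=True):
        if cv2.contourArea(c)<60:continue
        c=c[:,0,:].astype(float);out.append((c+.5)/K-.5+[x,y])
    return out
def rect(n,c,z):
    w=cast(n,c,z).astype(np.float32)*1000
    (cx,cy),(a,b),th=cv2.minAreaRect(w)
    if a<b:a,b=b,a;th+=90
    return np.round([cx,cy,a,b,(th+90)%180-90],1)
E
python3 - <<'E'
from h import *
t=cv2.imread("pics/top0.png");s=cv2.imread("pics/side0.png")
def show(n,im,box,thr,z,k=4):
    for c in cnts(im,box,thr)[:k]:print(n,rect(n,c,z),c.mean(0).round(1))
print("tube");show("top",t,(185,218,45,50),140,.05)
print("strap");show("top",t,(120,168,42,66),120,.014)
print("washer");show("top",t,(405,228,28,25),140,.008)
show("side",s,(333,278,26,20),140,.008)
print("jackR");show("top",t,(408,152,28,35),160,.05)
print("jackL");show("top",t,(188,160,22,25),150,.032)
print("chalk");show("top",t,(280,165,35,45),140,.015);show("top",t,(329,163,30,46),140,.015)
show("side",s,(314,202,26,20),140,.015);show("side",s,(330,218,44,34),140,.015)
print("stud",tri({"top":(321.3,177.5),"side":(338.5,198)}))
E
```

```text
tube
top [414.  266.3  90.1  49.8   2.3] [202.3 242. ]
top [413.9 266.7  16.5   4.9  89.8] [202. 242.]
strap
top [524.  438.1 159.7  42.2 -15.9] [140.8 201.1]
top [523.6 438.4  71.5  21.5 -16.3] [140.9 200.8]
washer
top [ 422.8 -274.5   36.4   35.7   71.2] [417.8 239. ]
top [ 422.7 -274.6   19.5   18.7   89.8] [417.6 239. ]
side [ 424.4 -274.2   39.    38.8  -30.8] [345.5 286.8]
side [ 423.2 -274.9   17.    14.8  -30.8] [345.5 286.8]
jackR
top [ 612.1 -286.4   36.9   28.2  -81.6] [422.  163.7]
jackL
top [604.8 291.   32.7  26.6 -87.4] [198.  168.8]
chalk
top [557.3  35.5  48.2  46.7  89.9] [297.1 187.6]
top [557.3  35.4  39.4  39.   44.5] [297.1 187.5]
top [556.7  36.5  11.5   8.4  59.1] [296.6 188.2]
top [562.1 -84.7  98.7  59.6   2. ] [343.1 185.9]
top [562.5 -84.7  91.6  51.4   2.5] [343.2 185.7]
top [573.2 -89.   45.2  14.7 -12.6] [344.9 183. ]
side [559.4  38.2  53.7  50.4  59.2] [327.1 212.8]
side [559.6  37.9  37.   34.5  29.2] [327.2 212.8]
side [559.2  38.5  15.3  14.9  51.3] [327.  212.8]
side [564.7 -82.3 103.6  64.8   2.1] [348.9 230.9]
side [564.2 -82.3  87.8  49.8   2.8] [348.9 230.9]
side [569.9 -20.8  25.2  13.2  36.1] [339.1 220.7]
stud (array([ 0.56143511, -0.02527404,  0.10481391]), np.float64(0.0007935380920160183))
```

```bash
cat >> h.py <<'E'
from scipy.spatial.transform import Rotation as R
def plan(x,y,z=None,yaw=None):
    """yaw: desired direction of tool y (jaw) in world deg (mod 180). mm inputs"""
    o=env.observe();M=R.from_quat(o['ee_rot']).as_matrix();p=o['eef_pos']
    tgt=np.array([x/1000,y/1000,p[2] if z is None else z/1000])
    d=M.T@(tgt-p)*100
    cur=np.degrees(np.arctan2(M[1,1],M[0,1]))
    turn=0 if yaw is None else -((yaw-cur+90)%180-90)
    print("pos mm",(p*1000).round(1),"jaw yaw",cur.round(1),"gap",round(o['finger_gap']*1000,1),"tilt",np.degrees(np.arccos(-M[2,2])).round(2),"t",round(o['time'],2),"F",o['force'].round(1))
    print("shift cm",d.round(2),"turn",round(turn,1),"j6",o['joint_positions'][5].round(2))
E
python3 - <<'E'
from h import *
s=cv2.imread("pics/side0.png");t=cv2.imread("pics/top0.png")
print("tube side",cast("side",(258.2,185),.05)*1000)
print("jack top/side",cast("top",(425.3,162.8),.05)*1000,cast("side",(408.1,253.6),.05)*1000)
# jack pads by thresholds
for thr in (185,200,210,220):
  for n,im,b in(("top",t,(408,152,28,35)),("side",s,(396,246,24,28))):
    for c in cnts(im,b,thr)[:2]:print(thr,n,rect(n,c,.05))
for c in cnts(s,(242,160,50,25),150)[:2]+cnts(s,(242,160,50,25),110)[:2]:print(rect("side",c,.014))
plan(414,265,120,92.3)
E
```

```text
tube side [[416.66904591 266.99015237]]
jack top/side [[ 613.66586679 -293.25323851]] [[ 615.51911437 -291.38245366]]
185 top [ 614.4 -296.6   23.3   11.9   -1.2]
185 top [ 609.3 -273.3   24.3    6.4   -9.2]
185 side [ 615.9 -291.    26.6   24.6  -30.8]
185 side [ 598.7 -322.9   28.1   12.4   25.7]
200 side [ 615.9 -291.    24.9   22.5  -30.8]
200 side [ 598.6 -323.1   25.8   11.3   26.9]
210 side [ 615.8 -290.9   23.3   22.5  -30.8]
210 side [ 598.5 -323.2   24.3   10.1   26.4]
220 side [ 616.5 -290.9   21.4   20.9   76.1]
220 side [ 597.7 -323.4   22.     8.6   26.4]
[525.4 438.8 160.3  49.  -16. ]
[457.9 346.3  93.4  42.2 -30.8]
[524.  431.1 165.   74.9 -15.7]
[458.4 348.3 102.   46.1 -30.8]
pos mm [217.6 477.4 226.1] jaw yaw 65.5 gap 91.5 tilt 0.08 t 0.1 F [-0.2 -0.5 -0.3]
shift cm [-26.69 -11.16  10.62] turn -26.8 j6 -0.15
```

Emit:
arm_command:
  targets: "0 -3 -1.2 0 -6.7;0 -3 -1 0 -6.7;0 -3 -1 0 -6.7;0 -3 -1 0 -6.7;0 0 0 0 0"

```text
time: 0.52
eef_pos: [0.323, 0.4057, 0.224]
ee_rot: [-0.033, 0.999, -0.002, -0.002]
force: [-0.6, 0.0, -0.4]
finger_gap: 0.092
```

```bash
python3 -c "
from h import *
plan(415.3,266.6,100,92.3)"
```

```text
pos mm [323.  405.7 224. ] jaw yaw 93.8 gap 92.0 tilt 0.29 t 0.52 F [-0.6  0.  -0.4]
shift cm [ -8.33 -14.45  12.42] turn 1.5 j6 -0.89
```

Emit:
arm_command:
  targets: "0 -2.1 -3.5 0.6 0.4;0 -2.1 -3.5 1 0.4;0 -2.1 -3.5 2 0.4;0 -2.1 -3.5 3 0.3;0 0 0 3 0;0 0 0 2 0;0 0 0 0 0"

```text
time: 1.1
eef_pos: [0.4093, 0.2778, 0.1114]
ee_rot: [-0.015, 1.0, -0.0, -0.001]
force: [-2.0, -1.1, -0.2]
finger_gap: 0.0921
```

```bash
python3 -c "
from h import *
plan(415.3,266.6,31,92.3)
cv2.imwrite('pics/a1.png',cv2.resize(env.get_image('side')[80:280,150:350],None,fx=3,fy=3))"
```

```text
pos mm [409.3 277.8 111.4] jaw yaw 91.7 gap 92.1 tilt 0.12 t 1.1 F [-2.  -1.1 -0.2]
shift cm [-0.58 -1.13  8.04] turn -0.6 j6 -1.16
```

View pics/a1.png

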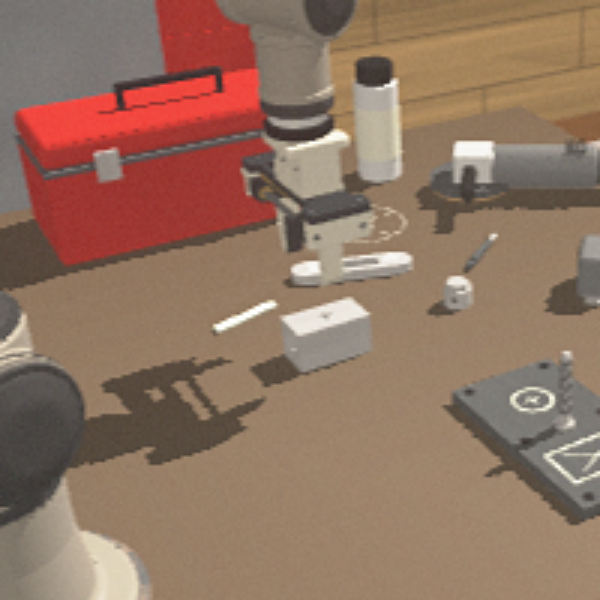

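The picture shows the open gripper above the tube (tube cross at about (258,185) in the full frame), path clear. Descending.

Emit:
arm_command:
  targets: "0 -0.6 -1.1 0.5 -0.6;0 0 0 2.5 0;0 0 0 2.5 0;0 0 0 2.2 0;0 0 0 0 0"

```text
time: 1.57
eef_pos: [0.4196, 0.2727, 0.041]
ee_rot: [-0.021, 1.0, 0.003, 0.005]
force: [-0.2, -0.7, -0.7]
finger_gap: 0.0919
```

```bash
python3 -c "
from h import *
plan(415.3,266.6,31,92.3)"
```

```text
pos mm [419.6 272.7  41. ] jaw yaw 92.4 gap 91.9 tilt 0.69 t 1.57 F [-0.2 -0.7 -0.7]
shift cm [ 0.47 -0.6   0.99] turn 0.1 j6 -1.19
```

Emit:
arm_command:
  targets: "0 0.5 -0.6 0.5 0;0 0 0 0.4 0;0 0 0 0 0;0 0 0 0 0"

```text
time: 1.9
eef_pos: [0.4171, 0.2703, 0.0371]
ee_rot: [-0.022, 1.0, 0.005, 0.008]
force: [-0.4, -0.4, 0.6]
finger_gap: 0.0915
```

```bash
python3 -c "
from h import *
plan(415.3,266.6,31,92.3)"
```

```text
pos mm [417.1 270.3  37.1] jaw yaw 92.5 gap 91.5 tilt 1.07 t 1.9 F [-0.4 -0.4  0.6]
shift cm [ 0.2  -0.36  0.61] turn 0.2 j6 -1.2
```

Emit:
arm_command:
  targets: "0 0.3 -0.4 0.4 0;0 0 0 0.2 0;0 0 0 0.2 0"

```text
time: 2.15
eef_pos: [0.4163, 0.2677, 0.0317]
ee_rot: [-0.022, 1.0, 0.006, 0.011]
force: [-0.6, 0.4, 0.3]
finger_gap: 0.092
```

```bash
sed -i 's/"tilt",/"zax",(M[:,2]*1000).round(1)[:2],"tilt",/' h.py; python3 -c "
from h import *
plan(415.3,266.6,31,92.3)"
```

```text
pos mm [416.3 267.7  31.7] jaw yaw 92.5 gap 92.0 zax [22.1 12.1] tilt 1.45 t 2.15 F [-0.6  0.4  0.3]
shift cm [ 0.11 -0.1   0.07] turn 0.2 j6 -1.2
```

Emit:
arm_command:
  targets: "1 0 0 0 0;1 0 0 0 0;1 0 0 0 0;1 0 0 0 0;1 0 0 0 0;1 0 0 0 0"

```text
time: 2.65
eef_pos: [0.4165, 0.2676, 0.0317]
ee_rot: [-0.022, 1.0, 0.006, 0.011]
force: [0.2, 0.3, -0.0]
finger_gap: 0.0562
```

```bash
python3 -c "
from h import *
plan(415.3,266.6,31,92.3)"
```

```text
pos mm [416.5 267.6  31.7] jaw yaw 92.5 gap 56.2 zax [22.1 12.1] tilt 1.44 t 2.65 F [ 0.2  0.3 -0. ]
shift cm [ 0.13 -0.1   0.07] turn 0.2 j6 -1.2
```

Emit:
arm_command:
  targets: "1 0 0 0 0;1 0 0 0 0;1 0 0 0 0"

```text
time: 2.9
eef_pos: [0.4165, 0.2676, 0.0317]
ee_rot: [-0.022, 1.0, 0.006, 0.011]
force: [-0.6, 0.5, -0.8]
finger_gap: 0.0496
```

Emit:
arm_command:
  targets: "1 0 0 -1 0;1 0 0 -2 0;1 0 0 -2 0;1 0 0 -2 0;1 0 0 0 0"

```text
time: 3.32
eef_pos: [0.4111, 0.265, 0.1022]
ee_rot: [-0.022, 1.0, 0.003, 0.005]
force: [1.3, 0.7, -5.2]
finger_gap: 0.05
```

```bash
python3 -c "
from h import *
plan(563.3,-83.5,120,92.4)"
```

```text
pos mm [411.1 265.  102.2] jaw yaw 92.5 gap 50.0 zax [10.6  7.1] tilt 0.73 t 3.32 F [ 1.3  0.7 -5.2]
shift cm [-13.72 -35.46  -1.86] turn 0.1 j6 -1.2
```

Emit:
arm_command:
  targets: "1 -1 -2 -2.5 0;1 -1.2 -3.1 -2.5 0;1 -1.2 -3.1 -2 0;1 -1.2 -3.1 -1 0;1 -1.2 -3.1 0 0;1 -1.2 -3.1 0 0;1 -1.2 -3.1 0 0;1 -1.2 -3.1 0 0;1 -1.2 -3.1 0 0;1 0 0 0 0"

```text
time: 4.15
eef_pos: [0.5266, -0.0102, 0.176]
ee_rot: [-0.025, 1.0, 0.002, -0.001]
force: [0.5, 1.0, -5.7]
finger_gap: 0.0494
```

```bash
python3 -c "
from h import *
plan(563.3,-83.5,120,92.4)"
```

```text
pos mm [526.6 -10.2 176. ] jaw yaw 92.9 gap 49.4 zax [-2.4  4. ] tilt 0.27 t 4.15 F [ 0.5  1.  -5.7]
shift cm [-3.31 -7.53  5.56] turn 0.5 j6 -1.79
```

Emit:
arm_command:
  targets: "1 -1.6 -3.3 0 0.3;1 -1.6 -3.3 0 0.3;1 -0.5 -1.3 0.5 0;1 0 0 1 0;1 0 0 1 0;1 0 0 0 0"

```text
time: 4.65
eef_pos: [0.5632, -0.09, 0.14]
ee_rot: [-0.017, 1.0, 0.005, -0.008]
force: [-1.2, -0.0, -6.7]
finger_gap: 0.05
```

```bash
python3 -c "
from h import *
plan(563.3,-83.5,100,92.4)
a=env.get_image('side')[120:270,230:430];b=env.get_image('top')[120:270,230:430]
cv2.imwrite('pics/a2.png',np.vstack([cv2.resize(i,None,fx=2,fy=2,interpolation=2) for i in (a,b)]))"
```

```text
pos mm [563.2 -90.  140. ] jaw yaw 92.0 gap 50.0 zax [-16.5   9. ] tilt 1.08 t 4.65 F [-1.2 -0.  -6.7]
shift cm [-0.1   0.62  4.01] turn -0.4 j6 -1.9
```

View pics/a2.png

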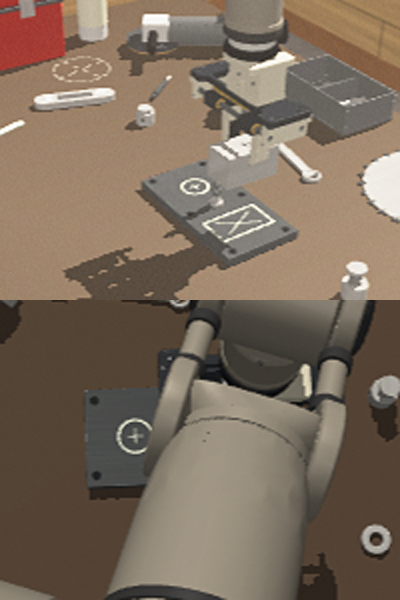

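Emit:
arm_command:
  targets: "1 0 0.6 1 -0.4;1 0 0 1.5 0;1 0 0 1.5 0;1 0 0 1.5 0;1 0 0 1.5 0;1 0 0 1 0;1 0 0 0 0"

```text
time: 5.33
eef_pos: [0.5629, -0.0733, 0.0605]
ee_rot: [-0.027, 1.0, 0.004, -0.004]
force: [-0.8, 0.3, -6.7]
finger_gap: 0.0499
```

```bash
python3 -c "
from h import *
plan(563.3,-83.5,48,92.4)"
```

```text
pos mm [562.9 -73.3  60.5] jaw yaw 93.1 gap 49.9 zax [-7.8  8.7] tilt 0.67 t 5.33 F [-0.8  0.3 -6.7]
shift cm [ 0.01 -1.03  1.24] turn 0.7 j6 -1.9
```

Emit:
arm_command:
  targets: "1 0 -0.5 0 0.3;1 0 -0.5 0 0.3;1 0 -0.2 0 0;1 0 0 0 0"

```text
time: 5.67
eef_pos: [0.5647, -0.085, 0.0624]
ee_rot: [-0.023, 1.0, 0.004, -0.002]
force: [-0.6, 0.2, -5.9]
finger_gap: 0.0499
```

```bash
python3 -c "
from h import *
plan(563.3,-83.5,48,92.4)
a=env.get_image('side');cv2.imwrite('pics/s3.png',a);a=a[150:280,280:420]
cv2.imwrite('pics/a3.png',cv2.resize(a,None,fx=4,fy=4,interpolation=2))"
```

```text
pos mm [564.7 -85.   62.4] jaw yaw 92.6 gap 49.9 zax [-5.   7.9] tilt 0.54 t 5.67 F [-0.6  0.2 -5.9]
shift cm [0.12 0.14 1.44] turn 0.2 j6 -1.91
```

View pics/a3.png

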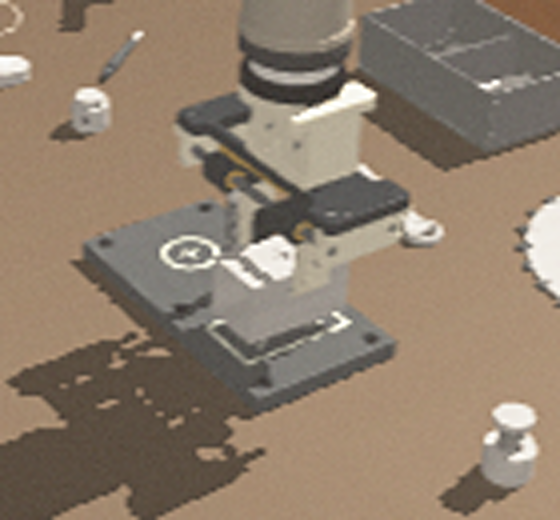

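Emit:
arm_command:
  targets: "1 0 0.1 0.4 0;1 0 0 0.4 0;1 0 0 0.3 0;1 0 0 0.2 0;1 0 0 0 0"

```text
time: 6.13
eef_pos: [0.5654, -0.0843, 0.0495]
ee_rot: [-0.022, 1.0, 0.004, -0.001]
force: [0.6, -0.2, -5.4]
finger_gap: 0.05
```

```bash
python3 -c "
from h import *
plan(564.5,-83.5,47,92.4)"
```

```text
pos mm [565.4 -84.3  49.5] jaw yaw 92.5 gap 50.0 zax [-2.   7.3] tilt 0.43 t 6.13 F [ 0.6 -0.2 -5.4]
shift cm [0.08 0.08 0.25] turn 0.1 j6 -1.91
```

Emit:
arm_command:
  targets: "1 0 0.1 0.2 0;1 0 0 0.1 0;1 0 0 0 0"

```text
time: 6.38
eef_pos: [0.5653, -0.0833, 0.0472]
ee_rot: [-0.022, 1.0, 0.003, -0.001]
force: [1.0, -0.4, -4.9]
finger_gap: 0.0496
```

```bash
python3 -c "
from h import *
plan(564.5,-83.5,47,92.4)"
```

```text
pos mm [565.3 -83.3  47.2] jaw yaw 92.5 gap 49.6 zax [-1.8  6.8] tilt 0.4 t 6.38 F [ 1.  -0.4 -4.9]
shift cm [ 0.08 -0.01  0.02] turn 0.1 j6 -1.9
```

Emit:
arm_command:
  targets: "1 0 0 0.1 0;0.36 0 0 0 0;0.36 0 0 0 0;0.36 0 0 0 0;0.36 0 0 0 0;0.36 0 0 0 0"

```text
time: 6.88
eef_pos: [0.568, -0.0838, 0.0487]
ee_rot: [-0.022, 1.0, 0.003, 0.003]
force: [-0.5, 0.0, -0.0]
finger_gap: 0.0589
```

Emit:
arm_command:
  targets: "0.36 0 0 -1 0;0.36 0 0 -2 0;0.36 0 0 -3 0;0.36 0 0 -3 0;0 0 0 -3 0;0 0 0 0 0"

```text
time: 7.38
eef_pos: [0.5668, -0.0841, 0.1753]
ee_rot: [-0.022, 1.0, 0.003, 0.001]
force: [0.5, 0.8, -0.1]
finger_gap: 0.0674
```

```bash
python3 -c "
from h import *
plan(614.7,-292,100,2.4)
a=env.get_image('side');cv2.imwrite('pics/s4.png',a);a=a[150:280,280:420]
cv2.imwrite('pics/a4.png',cv2.resize(a,None,fx=4,fy=4,interpolation=2))"
```

```text
pos mm [566.8 -84.1 175.3] jaw yaw 92.5 gap 67.4 zax [2.1 6.2] tilt 0.38 t 7.38 F [ 0.5  0.8 -0.1]
shift cm [ -3.85 -21.02   7.41] turn -89.9 j6 -1.9
```

View pics/a4.png

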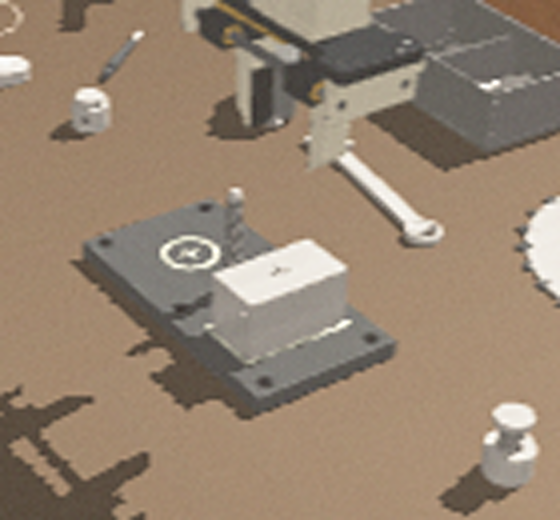

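Emit:
arm_command:
  targets: "0 0 -3.5 0 0;0 0 -3.8 0 0;0 0 -3.8 0 0;0 0 0 0 7;0 0 0 0 7;0 0 0 0 7;0 0 0 0 7;0 0 0 0 7;0 0 0 0 7;0 0 0 0 7"

```text
time: 8.27
eef_pos: [0.5671, -0.1987, 0.1667]
ee_rot: [0.399, 0.917, 0.004, -0.006]
force: [0.4, -0.1, -0.1]
finger_gap: 0.092
```

Emit:
arm_command:
  targets: "0 0 0 0 7;0 0 0 0 7;0 0 0 0 7;0 0 0 0 7;0 0 0 0 7;0 0 0 0 0"

```text
time: 8.77
eef_pos: [0.564, -0.1973, 0.1614]
ee_rot: [0.663, 0.748, 0.0, -0.012]
force: [-0.7, -0.4, 0.4]
finger_gap: 0.0919
```

```bash
python3 -c "
from h import *
plan(614.7,-292,100,2.4)
a=env.get_image('top');cv2.imwrite('pics/t5.png',a)
cv2.imwrite('pics/a5.png',cv2.resize(a[110:270,250:480],None,fx=3,fy=3,interpolation=2))"
```

```text
pos mm [ 564.  -197.3  161.4] jaw yaw 6.9 gap 91.9 zax [-18.1  16.4] tilt 1.4 t 8.77 F [-0.7 -0.4  0.4]
shift cm [-10.12   4.     5.89] turn 4.5 j6 -0.59
```

View pics/a5.png

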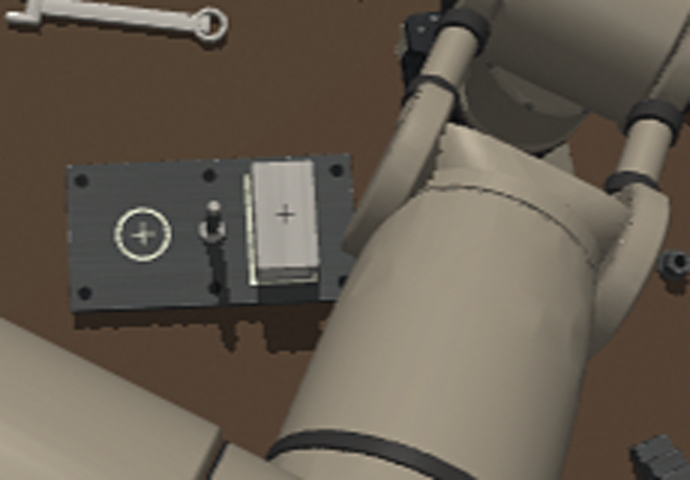

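```bash
python3 -c "
from h import *
t=cv2.imread('pics/t5.png');s=cv2.imread('pics/s4.png')
for c in cnts(t,(326,158,34,50),140)[:3]:print(rect('top',c,.065))
print(cast('top',(250+286/3,110+214/3),.065)*1000,cast('side',(280+280/4,150+270/4),.065)*1000)"
```

```text
[563.  -85.   89.   48.4   2.6]
[563.3 -84.5  14.4  13.8 -44.9]
[559.  -54.6  41.5   3.7  -0.7]
[[561.87176711 -86.35128478]] [[565.46884619 -83.56247126]]
```

Emit:
arm_command:
  targets: "0 -3.3 1.3 0.5 2.3;0 -3.3 1.3 0.8 2.2;0 -3 1.3 1 0;0 0 0 1 0;0 0 0 0 0"

```text
time: 9.23
eef_pos: [0.6109, -0.2898, 0.1223]
ee_rot: [0.683, 0.731, -0.001, -0.014]
force: [-0.3, 0.6, -0.3]
finger_gap: 0.0915
```

```bash
python3 -c "
from h import *
plan(614.7,-292,75,2.4)"
```

```text
pos mm [ 610.9 -289.8  122.3] jaw yaw 3.9 gap 91.5 zax [-21.9  19. ] tilt 1.66 t 9.23 F [-0.3  0.6 -0.3]
shift cm [-0.34  0.46  4.72] turn 1.5 j6 -0.63
```

Emit:
arm_command:
  targets: "0 -0.3 0.4 1.5 0.8;0 0 0 2 0.7;0 0 0 2 0;0 0 0 2 0;0 0 0 0 0"

```text
time: 9.65
eef_pos: [0.6124, -0.289, 0.0456]
ee_rot: [0.687, 0.726, -0.001, -0.015]
force: [-1.2, 0.3, -0.0]
finger_gap: 0.0921
```

```bash
python3 -c "
from h import *
plan(614.7,-292,6,2.4)
a=env.get_image('side');cv2.imwrite('pics/s6.png',a)
cv2.imwrite('pics/a6.png',cv2.resize(a[200:300,350:480],None,fx=4,fy=4,interpolation=2))"
```

```text
pos mm [ 612.4 -289.    45.6] jaw yaw 3.2 gap 92.1 zax [-22.5  19.6] tilt 1.71 t 9.65 F [-1.2  0.3 -0. ]
shift cm [-0.39  0.29  3.95] turn 0.8 j6 -0.61
```

View pics/a6.png

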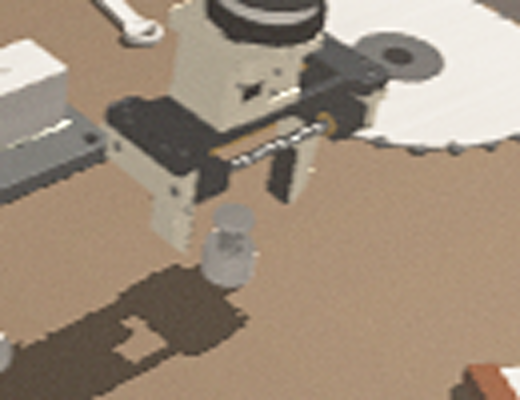

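The picture shows the jack (about (408,258)) between the open fingers. Down to it.

Emit:
arm_command:
  targets: "0 -0.3 0.3 1 0.5;0 -0.1 0 1.2 0;0 0 0 1 0;0 0 0 0.5 0;0 0 0 0 0"

```text
time: 10.12
eef_pos: [0.6187, -0.2932, 0.0132]
ee_rot: [0.689, 0.725, 0.0, -0.01]
force: [-0.3, 0.4, -0.6]
finger_gap: 0.0915
```

```bash
python3 -c "
from h import *
plan(614.7,-292,6,2.4)"
```

```text
pos mm [ 618.7 -293.2   13.2] jaw yaw 2.9 gap 91.5 zax [-13.5  14.2] tilt 1.12 t 10.12 F [-0.3  0.4 -0.6]
shift cm [ 0.13 -0.39  0.72] turn 0.5 j6 -0.61
```

Emit:
arm_command:
  targets: "0 0.1 -0.4 0.3 0.3;0 0 0 0.3 0;0 0 0 0 0"

```text
time: 10.37
eef_pos: [0.6143, -0.2923, 0.007]
ee_rot: [0.691, 0.723, 0.0, -0.01]
force: [-0.3, 0.4, -0.1]
finger_gap: 0.0923
```

```bash
python3 -c "
from h import *
plan(614.7,-292,6,2.4)"
```

```text
pos mm [ 614.3 -292.3    7. ] jaw yaw 2.6 gap 92.3 zax [-13.2  14. ] tilt 1.1 t 10.37 F [-0.3  0.4 -0.1]
shift cm [0.03 0.04 0.1 ] turn 0.2 j6 -0.61
```

Emit:
arm_command:
  targets: "1 0 0 0 0;1 0 0 0 0;1 0 0 0 0;1 0 0 0 0;1 0 0 0 0;1 0 0 0 0;1 0 0 0 0;1 0 0 0 0;1 0 0 0 0;1 0 0 0 0"

```text
time: 11.2
eef_pos: [0.6152, -0.293, 0.0087]
ee_rot: [0.691, 0.723, 0.001, -0.008]
force: [1.4, -0.4, 0.0]
finger_gap: 0.0352
```

Emit:
arm_command:
  targets: "1 0 0 0 0;1 0 0 0 0;1 0 0 -1 0;1 0 0 -2 0;1 0 0 -3 0;1 0 0 -3 0;1 0 0 -3 0;1 0 0 -3 0;1 0 0 -2 0;1 0 0 0 0"

```text
time: 12.03
eef_pos: [0.6144, -0.2935, 0.1848]
ee_rot: [0.691, 0.723, -0.0, -0.014]
force: [0.7, -0.2, -1.9]
finger_gap: 0.0353
```

```bash
python3 -c "
from h import *
plan(558.3,36.7,120,2.4)"
```

```text
pos mm [ 614.4 -293.5  184.8] jaw yaw 2.6 gap 35.3 zax [-20.5  18.5] tilt 1.58 t 12.03 F [ 0.7 -0.2 -1.9]
shift cm [33.11 -3.97  7.21] turn 0.2 j6 -0.61
```

Emit:
arm_command:
  targets: "1 2 -0.3 0 0;1 3.5 -0.4 0 0;1 3.7 -0.4 0 0;1 3.7 -0.4 0 0;1 3.7 -0.4 0 0;1 3.7 -0.4 0 0;1 3.7 -0.4 0 0;1 3.7 -0.4 0 0;1 3 -0.4 0 0;1 0 0 0 0"

```text
time: 12.87
eef_pos: [0.5567, 0.0222, 0.181]
ee_rot: [0.694, 0.72, -0.004, -0.019]
force: [-0.1, -1.2, -2.4]
finger_gap: 0.0352
```

```bash
python3 -c "
from h import *
plan(558.3,36.7,120,2.4)"
```

```text
pos mm [556.7  22.2 181. ] jaw yaw 2.1 gap 35.2 zax [-33.1  20.5] tilt 2.23 t 12.87 F [-0.1 -1.2 -2.4]
shift cm [1.31 0.41 6.12] turn -0.3 j6 -0.15
```

Emit:
arm_command:
  targets: "1 1.2 0.3 1 -0.2;1 0.2 0 2 0;1 0 0 2.5 0;1 0 0 2.5 0;1 0 0 2 0;1 0 0 1 0;1 0 0 0 0"

```text
time: 13.45
eef_pos: [0.5507, 0.0417, 0.0619]
ee_rot: [0.69, 0.724, -0.006, -0.021]
force: [-0.2, 0.1, -2.4]
finger_gap: 0.035
```

```bash
python3 -c "
from h import *
plan(558.3,36.7,40,2.4)"
```

```text
pos mm [550.7  41.7  61.9] jaw yaw 2.7 gap 35.0 zax [-39.5  19.9] tilt 2.54 t 13.45 F [-0.2  0.1 -2.4]
shift cm [-0.59  0.82  2.15] turn 0.3 j6 -0.13
```

Emit:
arm_command:
  targets: "1 -0.2 0.3 0.2 0.1;1 -0.2 0.3 0.2 0.1;1 -0.1 0.2 0.2 0;1 0 0 0.2 0;1 0 0 0.2 0;1 0 0 0 0"

```text
time: 13.95
eef_pos: [0.5602, 0.0355, 0.0515]
ee_rot: [0.692, 0.722, -0.006, -0.02]
force: [-0.3, -1.2, -3.0]
finger_gap: 0.0349
```

```bash
python3 -c "
from h import *
plan(558.3,36.7,40,2.4)"
```

```text
pos mm [560.2  35.5  51.5] jaw yaw 2.5 gap 34.9 zax [-37.9  19.5] tilt 2.44 t 13.95 F [-0.3 -1.2 -3. ]
shift cm [ 0.11 -0.14  1.16] turn 0.1 j6 -0.14
```

Emit:
arm_command:
  targets: "1 0 -0.1 0.4 0;1 0 0 0.4 0;1 0 0 0.4 0;1 0 0 0.4 0;1 0 0 0 0"

```text
time: 14.37
eef_pos: [0.5589, 0.0359, 0.0351]
ee_rot: [0.692, 0.722, -0.005, -0.02]
force: [-0.7, 0.4, -1.7]
finger_gap: 0.0352
```

```bash
python3 -c "
from h import *
plan(558.3,35.7,25,2.4)
a=env.get_image('side');cv2.imwrite('pics/s7.png',a)
cv2.imwrite('pics/a7.png',cv2.resize(a[140:270,260:420],None,fx=4,fy=4,interpolation=2))"
```

```text
pos mm [558.9  35.9  35.1] jaw yaw 2.5 gap 35.2 zax [-35.7  19.3] tilt 2.33 t 14.37 F [-0.7  0.4 -1.7]
shift cm [-0.03 -0.03  1.01] turn 0.1 j6 -0.14
```

View pics/a7.png

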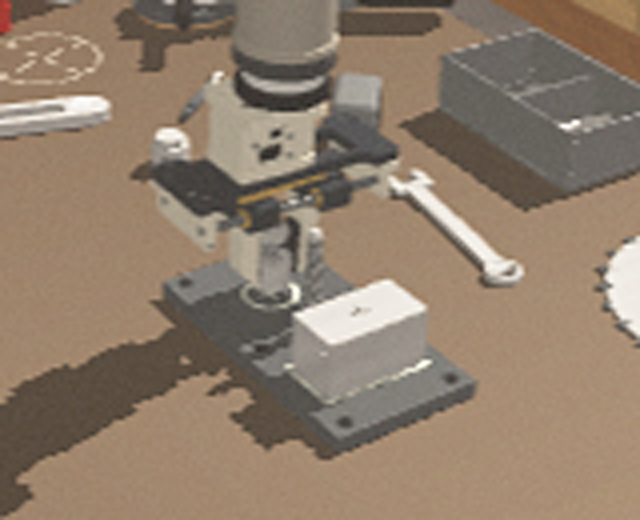

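Emit:
arm_command:
  targets: "1 0 0 0.3 0;1 0 0 0.3 0;1 0 0 0.2 0;1 0 0 0.1 0;1 0 0 0.1 0;1 0 0 0 0"

```text
time: 14.92
eef_pos: [0.5588, 0.0362, 0.0243]
ee_rot: [0.692, 0.722, -0.005, -0.019]
force: [-0.9, 0.3, -2.2]
finger_gap: 0.0352
```

```bash
python3 -c "
from h import *
plan(558.3,35.7,24,2.4)"
```

```text
pos mm [558.8  36.2  24.3] jaw yaw 2.5 gap 35.2 zax [-35.3  19.3] tilt 2.31 t 14.92 F [-0.9  0.3 -2.2]
shift cm [-0.04 -0.05  0.03] turn 0.1 j6 -0.14
```

Emit:
arm_command:
  targets: "1 0 0 0.1 0;1 0 0 0.1 0;1 0 0 0 0"

```text
time: 15.17
eef_pos: [0.5591, 0.0362, 0.0244]
ee_rot: [0.692, 0.722, -0.005, -0.019]
force: [-0.5, -0.0, -3.4]
finger_gap: 0.035
```

Emit:
arm_command:
  targets: "1 0 0 0.2 0;1 0 0 0.2 0"

```text
time: 15.33
eef_pos: [0.5594, 0.0363, 0.0237]
ee_rot: [0.691, 0.722, -0.004, -0.018]
force: [-9.3, -0.7, 23.6]
finger_gap: 0.0352
```

Emit:
arm_command:
  targets: "0.5 0 0 0 0;0.3 0 0 0 0;0.3 0 0 0 0;0.3 0 0 0 0;0.2 0 0 0 0;0.2 0 0 0 0"

```text
time: 15.83
eef_pos: [0.5607, 0.0362, 0.025]
ee_rot: [0.692, 0.722, -0.003, -0.017]
force: [0.3, -0.7, -0.7]
finger_gap: 0.07
```

Emit:
arm_command:
  targets: "0 0 0 -1 0;0 0 0 -2 0;0 0 0 -3 0;0 0 0 -3 0;0 0 0 -3 0;0 0 0 -3 0;0 0 0 0 0"

```text
time: 16.42
eef_pos: [0.5637, 0.0333, 0.1822]
ee_rot: [0.692, 0.722, -0.005, -0.019]
force: [0.5, 0.4, 0.2]
finger_gap: 0.0916
```

```bash
python3 -c "
from h import *
plan(524.5,438.5,150,74)
a=env.get_image('side');cv2.imwrite('pics/s8.png',a)
cv2.imwrite('pics/a8.png',cv2.resize(a[140:270,260:420],None,fx=4,fy=4,interpolation=2))"
```

```text
pos mm [563.7  33.3 182.2] jaw yaw 2.5 gap 91.6 zax [-34.8  19.3] tilt 2.28 t 16.42 F [0.5 0.4 0.2]
shift cm [40.57 -2.04  4.14] turn -71.5 j6 -0.13
```

View pics/a8.png

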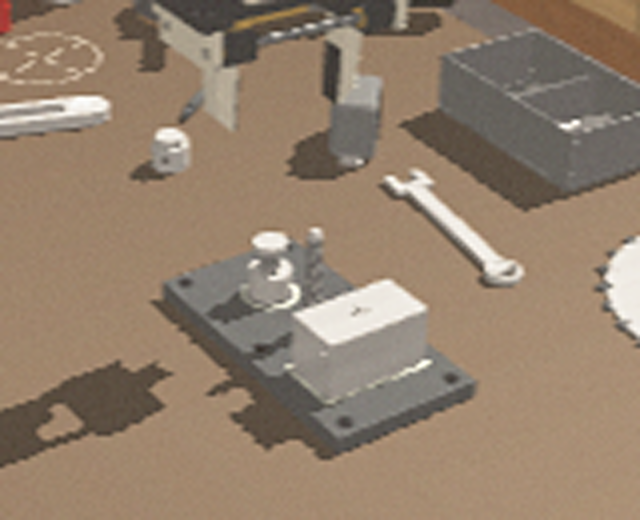

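Emit:
arm_command:
  targets: "0 2 0 0 0;0 3.6 -0.2 0 0;0 3.7 -0.2 0 0;0 3.7 -0.2 0 0;0 3.7 -0.2 0 0;0 3.7 -0.2 0 0;0 3.7 -0.2 0 0;0 3.7 -0.2 0 0;0 3.7 -0.2 0 0;0 2.5 -0.2 0 0"

```text
time: 17.3
eef_pos: [0.5266, 0.3791, 0.1802]
ee_rot: [0.696, 0.718, -0.012, -0.023]
force: [0.8, -0.2, -0.6]
finger_gap: 0.0922
```

Emit:
arm_command:
  targets: "0 0 0 0 -7;0 0 0 0 -7;0 0 0 0 -7;0 0 0 0 -7;0 0 0 0 -7;0 0 0 0 -7;0 0 0 0 -7;0 0 0 0 -7;0 0 0 0 -7;0 0 0 0 -7"

```text
time: 18.13
eef_pos: [0.5167, 0.3855, 0.1666]
ee_rot: [0.143, 0.989, -0.003, -0.035]
force: [0.3, 0.1, -0.3]
finger_gap: 0.0915
```

```bash
python3 -c "
from h import *
plan(524.5,438.5,120,74)
a=env.get_image('top');cv2.imwrite('pics/t9.png',a)
cv2.imwrite('pics/a9.png',cv2.resize(a[130:260,100:380],None,fx=2.8,fy=2.8,interpolation=2))"
```

```text
pos mm [516.7 385.5 166.6] jaw yaw 73.6 gap 91.5 zax [-70.4   3.7] tilt 4.05 t 18.13 F [ 0.3  0.1 -0.3]
shift cm [0.43 5.38 4.62] turn -0.4 j6 -0.79
```

View pics/a9.png

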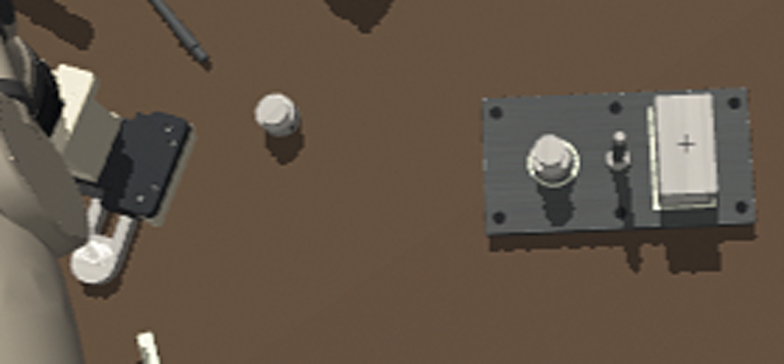

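```bash
python3 -c "
from h import *
print(cast('top',(296.8,183.6),.065)*1000)
t=cv2.imread('pics/t9.png')
for thr in (150,170,190):
  for c in cnts(t,(283,170,35,40),thr)[:3]:print(thr,rect('top',c,.065),rect('top',c,.015))
print(env.observe()['joint_positions'].round(4))"
```

```text
[[556.35123432  34.53709014]]
150 [552.8  33.7  45.9  36.3  89.9] [564.3  35.4  48.1  38.1  89.9]
170 [553.8  32.4  44.6  32.2  82.2] [565.3  34.1  46.8  33.8  82.2]
190 [559.2  29.   22.8  21.4 -80.2] [570.9  30.5  24.   22.5 -80.2]
190 [558.4  47.5  16.2   7.8  -9.3] [570.1  50.   17.    8.2  -9.3]
[ 0.5037  0.6431  1.1929  0.038   1.3664 -0.7971]
```

Emit:
arm_command:
  targets: "0 0 0.5 0 0;0 0 0.5 0 0;0 0 0.5 0 0;0 0 0.5 0 0;0 0 0.5 0 0;0 0 0.5 0 0;0 0 0.5 0 0;0 0 0.5 0 0;0 0 0.5 0 0;0 0 0.5 0 0"

```text
time: 19.02
eef_pos: [0.531, 0.4378, 0.1627]
ee_rot: [0.146, 0.989, -0.005, -0.037]
force: [-0.3, -0.8, -0.3]
finger_gap: 0.0919
```

```bash
python3 -c "
from h import *
plan(524.5,438.5,120,74)
print(env.observe()['joint_positions'].round(4))"
```

```text
pos mm [531.  437.8 162.7] jaw yaw 73.2 gap 91.9 zax [-75.    1.2] tilt 4.3 t 19.02 F [-0.3 -0.8 -0.3]
shift cm [ 0.33 -0.03  4.3 ] turn -0.8 j6 -0.72
[ 0.5592  0.7336  1.0319  0.0412  1.4392 -0.7246]
```

Emit:
arm_command:
  targets: "0 0 0 0.4 0;0 0 0 0.4 0;0 0 0 0.4 0;0 0 0 0.4 0;0 0 0 0.4 0"

```text
time: 19.43
eef_pos: [0.5296, 0.4389, 0.1412]
ee_rot: [0.146, 0.989, -0.005, -0.037]
force: [0.1, 0.1, 0.1]
finger_gap: 0.0917
```

```bash
sed -i 's/"j6",.*/"q",o["joint_positions"].round(3),"pitch",(o["joint_positions"][[1,2,4]].sum()-np.pi).round(4))/' h.py; python3 -c "
from h import *
plan(524.5,438.5,120,74)"
```

```text
pos mm [529.6 438.9 141.2] jaw yaw 73.2 gap 91.7 zax [-74.1   1.7] tilt 4.25 t 19.43 F [0.1 0.1 0.1]
shift cm [ 0.33 -0.15  2.15] turn -0.8 q [ 0.562  0.748  1.064  0.042  1.392 -0.725] pitch 0.062
```

Emit:
arm_command:
  targets: "0 0 0 0.2 0;0 0 0 0.2 0;0 0 0 0.2 0;0 0 0 0.2 0;0 0 0 0.2 0;0 0 0 0.2 0;0 0 0 0.2 0;0 0 0 0.2 0;0 0 0 0.2 0;0 0 0 0.2 0"

```text
time: 20.27
eef_pos: [0.5278, 0.438, 0.1186]
ee_rot: [0.146, 0.989, -0.005, -0.037]
force: [-0.6, 0.1, -0.0]
finger_gap: 0.0919
```

```bash
python3 -c "
from h import *
plan(524.5,438.5,120,74)"
```

```text
pos mm [527.8 438.  118.6] jaw yaw 73.2 gap 91.9 zax [-74.9   1.1] tilt 4.3 t 20.27 F [-0.6  0.1 -0. ]
shift cm [ 0.34 -0.05 -0.12] turn -0.8 q [ 0.562  0.762  1.099  0.042  1.344 -0.726] pitch 0.0631
```

Emit:
arm_command:
  targets: "0 0 0 4 0;0 0 0 0 0"

```text
time: 20.43
eef_pos: [0.5253, 0.4384, 0.0785]
ee_rot: [0.146, 0.989, -0.004, -0.036]
force: [-1.0, -0.4, -2.5]
finger_gap: 0.0918
```

```bash
python3 -c "
from h import *
plan(524.5,438.5,120,74)"
```

```text
pos mm [525.3 438.4  78.5] jaw yaw 73.2 gap 91.8 zax [-72.9   2.4] tilt 4.18 t 20.43 F [-1.  -0.4 -2.5]
shift cm [ 0.37 -0.09 -4.13] turn -0.8 q [ 0.564  0.794  1.15   0.043  1.258 -0.727] pitch 0.0607
```

Emit:
arm_command:
  targets: "0 0 0 -4 0;0 0 0 0 0"

```text
time: 20.6
eef_pos: [0.5276, 0.4379, 0.119]
ee_rot: [0.146, 0.989, -0.006, -0.038]
force: [1.8, 0.9, 3.3]
finger_gap: 0.0921
```

```bash
python3 -c "
from h import *
plan(524.5,438.5,120,74)"
```

```text
pos mm [527.6 437.9 119. ] jaw yaw 73.2 gap 92.1 zax [-76.5   0.1] tilt 4.38 t 20.6 F [1.8 0.9 3.3]
shift cm [ 0.32 -0.04 -0.08] turn -0.8 q [ 0.562  0.763  1.097  0.042  1.347 -0.726] pitch 0.0649
```

Emit:
arm_command:
  targets: "0 0 0 0 7;0 0 0 0 0;0 0 0 0 -7;0 0 0 0 0"

```text
time: 20.93
eef_pos: [0.5299, 0.4392, 0.1264]
ee_rot: [0.143, 0.989, -0.003, -0.035]
force: [0.5, 0.7, 0.3]
finger_gap: 0.092
```

```bash
python3 -c "
from h import *
plan(524.5,438.5,120,74)"
```

```text
pos mm [529.9 439.2 126.4] jaw yaw 73.5 gap 92.0 zax [-69.3   4.6] tilt 3.98 t 20.93 F [0.5 0.7 0.3]
shift cm [ 0.45 -0.21  0.68] turn -0.5 q [ 0.562  0.756  1.088  0.042  1.354 -0.731] pitch 0.0564
```

Emit:
arm_command:
  targets: "0 0 0 0 0;0 0 0 0 0"

```text
time: 21.1
eef_pos: [0.5304, 0.4394, 0.1281]
ee_rot: [0.144, 0.989, -0.002, -0.034]
force: [-0.9, -0.6, 0.3]
finger_gap: 0.0922
```

```bash
python3 -c "
from h import *
plan(524.5,438.5,120,74)"
```

```text
pos mm [530.4 439.4 128.1] jaw yaw 73.5 gap 92.2 zax [-67.5   5.8] tilt 3.88 t 21.1 F [-0.9 -0.6  0.3]
shift cm [ 0.48 -0.25  0.85] turn -0.5 q [ 0.562  0.755  1.086  0.042  1.355 -0.73 ] pitch 0.0543
```

Emit:
arm_command:
  targets: "0 0 0 0 7;0 0 0 0 0;0 0 0 0 0"

```text
time: 21.35
eef_pos: [0.5305, 0.4395, 0.1288]
ee_rot: [0.206, 0.978, -0.004, -0.033]
force: [-0.6, -0.1, -0.7]
finger_gap: 0.0913
```

```bash
python3 -c "
from h import *
plan(524.5,438.5,120,74)"
```

```text
pos mm [530.5 439.5 128.8] jaw yaw 66.3 gap 91.3 zax [-67.1   6. ] tilt 3.86 t 21.35 F [-0.6 -0.1 -0.7]
shift cm [ 0.45 -0.31  0.92] turn -7.7 q [ 0.562  0.754  1.086  0.042  1.356 -0.604] pitch 0.0538
```

Emit:
arm_command:
  targets: "0 0 0 0 -7;0 0 0 0 0;0 0 0 0 0"

```text
time: 21.6
eef_pos: [0.5304, 0.4394, 0.1287]
ee_rot: [0.142, 0.989, -0.002, -0.034]
force: [-0.5, -0.3, -0.4]
finger_gap: 0.0921
```

```bash
python3 -c "
from h import *
plan(524.5,438.5,120,74)"
```

```text
pos mm [530.4 439.4 128.7] jaw yaw 73.7 gap 92.1 zax [-67.6   5.7] tilt 3.89 t 21.6 F [-0.5 -0.3 -0.4]
shift cm [ 0.48 -0.24  0.91] turn -0.3 q [ 0.562  0.754  1.086  0.042  1.356 -0.733] pitch 0.0544
```

Emit:
arm_command:
  targets: "0 0 0 -4 0;0 0 0 0 0;0 0 0 0 0;0 0 0 0 0"

```text
time: 21.93
eef_pos: [0.5329, 0.4391, 0.1694]
ee_rot: [0.145, 0.989, -0.003, -0.034]
force: [-0.9, -0.1, 0.1]
finger_gap: 0.0917
```

```bash
python3 -c "
from h import *
plan(524.5,438.5,120,74)"
```

```text
pos mm [532.9 439.1 169.4] jaw yaw 73.3 gap 91.7 zax [-68.8   4.9] tilt 3.95 t 21.93 F [-0.9 -0.1  0.1]
shift cm [ 0.46 -0.22  4.99] turn -0.7 q [ 0.559  0.729  1.021  0.041  1.447 -0.725] pitch 0.0559
```

Emit:
arm_command:
  targets: "0 0 0 4 0;0 0 0 0 0;0 0 0 0 0;0 0 0 0 0"

```text
time: 22.27
eef_pos: [0.5307, 0.4396, 0.1306]
ee_rot: [0.147, 0.989, -0.002, -0.033]
force: [-0.4, 0.5, -0.2]
finger_gap: 0.0915
```

```bash
python3 -c "
from h import *
plan(524.5,438.5,120,74)"
```

```text
pos mm [530.7 439.6 130.6] jaw yaw 73.1 gap 91.5 zax [-66.8   6.2] tilt 3.84 t 22.27 F [-0.4  0.5 -0.2]
shift cm [ 0.49 -0.27  1.1 ] turn -0.9 q [ 0.562  0.753  1.083  0.042  1.359 -0.724] pitch 0.0534
```

Emit:
arm_command:
  targets: "0 0 0 4 0;0 0 0 0 0;0 0 0 -4 0;0 0 0 0 0;0 0 0 4 0;0 0 0 0 0;0 0 0 -4 0;0 0 0 0 0;0 0 0 0 0;0 0 0 0 0"

```text
time: 23.1
eef_pos: [0.539, 0.4439, 0.159]
ee_rot: [0.148, 0.989, 0.007, -0.023]
force: [-0.1, -0.3, 0.5]
finger_gap: 0.092
```

```bash
python3 -c "
from h import *
plan(524.5,438.5,120,74)"
```

```text
pos mm [539.  443.9 159. ] jaw yaw 73.0 gap 92.0 zax [-43.   21.2] tilt 2.75 t 23.1 F [-0.1 -0.3  0.5]
shift cm [ 1.05 -0.97  3.95] turn -1.0 q [ 0.561  0.732  1.044  0.042  1.391 -0.722] pitch 0.0253
```

Emit:
arm_command:
  targets: "0 0 0 1 0;0 0 0 -1 0;0 0 0 1 0;0 0 0 -1 0;0 0 0 1 0;0 0 0 -1 0;0 0 0 1 0;0 0 0 -1 0;0 0 0 0 0;0 0 0 0 0"

```text
time: 23.93
eef_pos: [0.5411, 0.4448, 0.1703]
ee_rot: [0.148, 0.989, 0.01, -0.02]
force: [-0.5, -0.0, -1.4]
finger_gap: 0.0918
```

```bash
python3 -c "
from h import *
plan(524.5,438.5,120,74)"
```

```text
pos mm [541.1 444.8 170.3] jaw yaw 73.0 gap 91.8 zax [-36.1  25.5] tilt 2.53 t 23.93 F [-0.5 -0.  -1.4]
shift cm [ 1.19 -1.16  5.06] turn -1.0 q [ 0.56   0.724  1.028  0.041  1.407 -0.721] pitch 0.0172
```

Emit:
arm_command:
  targets: "0 2.8 1.9 0 0;0 0 0 0 0;0 -2.8 -1.9 0 0;0 0 0 0 0;0 2.8 1.9 0 0;0 0 0 0 0;0 -2.8 -1.9 0 0;0 0 0 0 0;0 0 0 0 0"

```text
time: 24.68
eef_pos: [0.5422, 0.4478, 0.1791]
ee_rot: [0.146, 0.989, 0.014, -0.016]
force: [0.0, -0.2, -0.0]
finger_gap: 0.0916
```

```bash
python3 -c "
from h import *
plan(524.5,438.5,120,74)"
```

```text
pos mm [542.2 447.8 179.1] jaw yaw 73.1 gap 91.6 zax [-27.6  32.3] tilt 2.44 t 24.68 F [ 0.  -0.2 -0. ]
shift cm [ 1.21 -1.54  5.92] turn -0.9 q [ 0.562  0.717  1.018  0.043  1.413 -0.721] pitch 0.0063
```

Emit:
arm_command:
  targets: "0 0.6 -0.8 2 -0.5;0 0.6 -0.7 2 -0.5;0 0 0 2 0;0 0 0 2 0;0 0 0 2 0;0 0 0 1.5 0;0 0 0 0 0"

```text
time: 25.27
eef_pos: [0.5252, 0.4419, 0.0659]
ee_rot: [0.138, 0.99, 0.017, -0.012]
force: [-1.2, 0.3, -0.7]
finger_gap: 0.0919
```

```bash
python3 -c "
from h import *
plan(524.5,438.5,30,74)
a=env.get_image('side')
cv2.imwrite('pics/a10.png',cv2.resize(a[90:230,200:360],None,fx=4,fy=4,interpolation=2))"
```

```text
pos mm [525.2 441.9  65.9] jaw yaw 74.1 gap 91.9 zax [-19.   37.5] tilt 2.41 t 25.27 F [-1.2  0.3 -0.7]
shift cm [-0.13 -0.45  3.58] turn 0.1 q [ 0.568  0.774  1.229  0.046  1.135 -0.745] pitch -0.0037
```

View pics/a10.png

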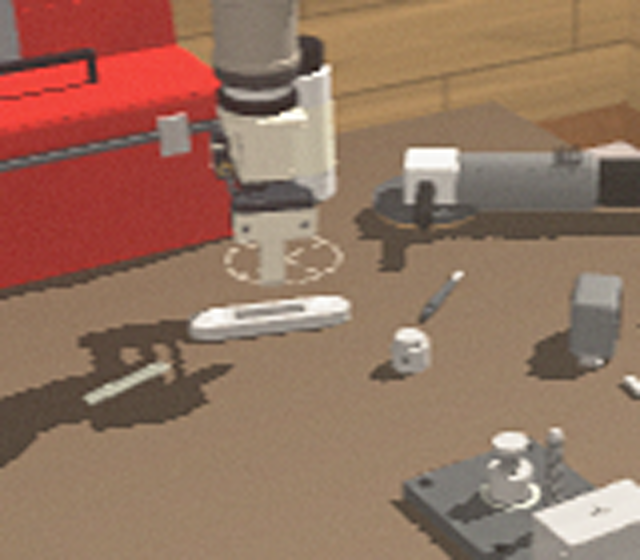

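Emit:
arm_command:
  targets: "0.4 0 -0.4 1 0;0.4 0 0 1 0;0.4 0 0 0.6 0;0.4 0 0 0 0;0.4 0 0 0 0"

```text
time: 25.73
eef_pos: [0.5263, 0.4406, 0.0437]
ee_rot: [0.138, 0.99, 0.02, -0.009]
force: [-0.5, 0.4, 0.7]
finger_gap: 0.0632
```

```bash
python3 -c "
from h import *
plan(524.5,438.5,5,74)"
```

```text
pos mm [526.3 440.6  43.7] jaw yaw 74.2 gap 63.2 zax [-11.5  42.3] tilt 2.51 t 25.73 F [-0.5  0.4  0.7]
shift cm [ 0.03 -0.39  3.86] turn 0.2 q [ 0.566  0.794  1.256  0.048  1.079 -0.751] pitch -0.0125
```

Emit:
arm_command:
  targets: "0.4 0 -0.3 1.2 0;0.4 0 -0.1 1.2 0;0.4 0 0 1 0;0.4 0 0 0.3 0"

```text
time: 26.07
eef_pos: [0.5266, 0.4395, 0.0077]
ee_rot: [0.138, 0.99, 0.022, -0.006]
force: [-0.5, 0.2, 0.7]
finger_gap: 0.055
```

```bash
python3 -c "
from h import *
plan(524.5,438.5,5,74)"
```

```text
pos mm [526.6 439.5   7.7] jaw yaw 74.2 gap 55.0 zax [-6.6 45.5] tilt 2.64 t 26.07 F [-0.5  0.2  0.7]
shift cm [ 0.17 -0.16  0.27] turn 0.2 q [ 0.564  0.833  1.287  0.05   1.003 -0.757] pitch -0.0182
```

Emit:
arm_command:
  targets: "0.4 0.1 -0.2 0.2 0;0.4 0 0 0.2 0;0.4 0 0 0 0"

```text
time: 26.32
eef_pos: [0.5245, 0.4379, 0.0021]
ee_rot: [0.138, 0.99, 0.022, -0.007]
force: [0.6, 0.3, -0.3]
finger_gap: 0.0557
```

```bash
python3 -c "
from h import *
plan(524.5,438.5,5,74)
a=env.get_image('side')
cv2.imwrite('pics/a11.png',cv2.resize(a[110:200,220:340],None,fx=5,fy=5,interpolation=2))"
```

```text
pos mm [524.5 437.9   2.1] jaw yaw 74.2 gap 55.7 zax [-8.1 44.6] tilt 2.6 t 26.32 F [ 0.6  0.3 -0.3]
shift cm [ 0.03  0.07 -0.29] turn 0.2 q [ 0.564  0.837  1.297  0.05   0.991 -0.758] pitch -0.0164
```

View pics/a11.png

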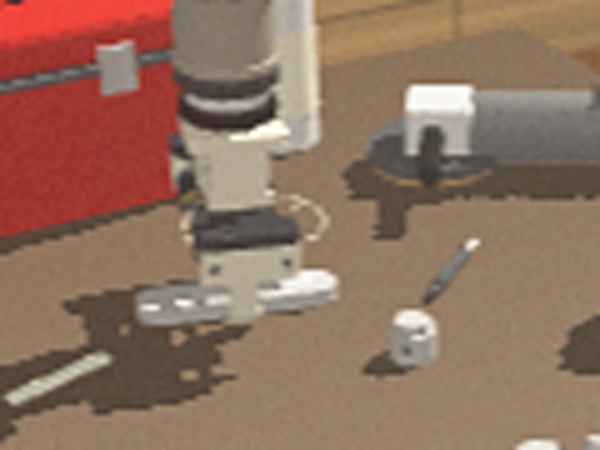

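Emit:
arm_command:
  targets: "1 0 0 0 0;1 0 0 0 0;1 0 0 0 0;1 0 0 0 0;1 0 0 0 0;1 0 0 0 0;1 0 0 0 0"

```text
time: 26.95
eef_pos: [0.5253, 0.4385, 0.0035]
ee_rot: [0.137, 0.99, 0.022, -0.006]
force: [-0.1, -0.3, -1.3]
finger_gap: 0.0401
```

```bash
python3 -c "
from h import *
plan(524.5,438.5,5,74)"
```

```text
pos mm [525.3 438.5   3.5] jaw yaw 74.2 gap 40.1 zax [-6. 46.] tilt 2.66 t 26.95 F [-0.1 -0.3 -1.3]
shift cm [ 0.08 -0.02 -0.15] turn 0.2 q [ 0.564  0.835  1.296  0.05   0.991 -0.758] pitch -0.019
```

Emit:
arm_command:
  targets: "1 0 0 -1 0;1 0 0 -2 0;1 0 0 -3 0;1 0 0 -3 0;1 0 0 -3 0;1 0 0 -3 0;1 0 0 -2 0;1 0 0 0 0;1 0 0 0 0"

```text
time: 27.7
eef_pos: [0.5216, 0.4267, 0.1757]
ee_rot: [0.138, 0.99, 0.015, -0.014]
force: [-0.4, 0.2, -5.5]
finger_gap: 0.0395
```

```bash
python3 -c "
from h import *
plan(560.8,-24,180,2.4)
a=env.get_image('side')
cv2.imwrite('pics/a12.png',cv2.resize(a[60:200,180:340],None,fx=4,fy=4,interpolation=2))"
```

```text
pos mm [521.6 426.7 175.7] jaw yaw 74.2 gap 39.5 zax [-22.9  34.2] tilt 2.36 t 27.7 F [-0.4  0.2 -5.5]
shift cm [-16.03 -42.26  -2.06] turn 71.8 q [ 0.553  0.656  1.141  0.042  1.346 -0.752] pitch 0.0017
```

View pics/a12.png

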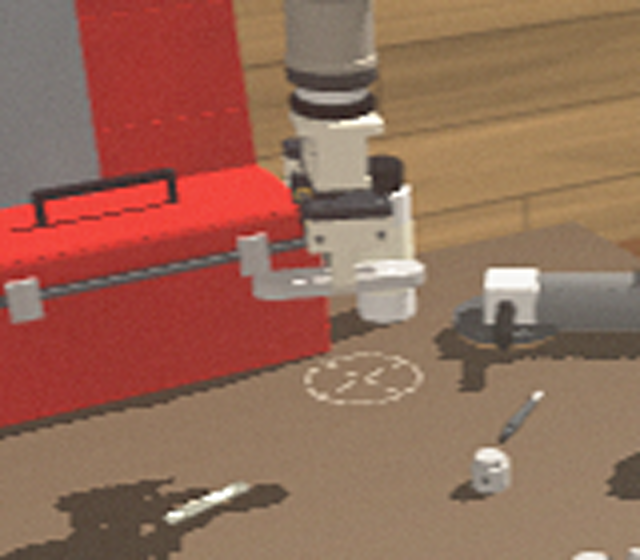

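Emit:
arm_command:
  targets: "1 -0.8 -2 0 0;1 -1.2 -3.5 0 0;1 -1.2 -3.6 0 0;1 -1.2 -3.6 0 0;1 -1.2 -3.6 0 0;1 -1.2 -3.6 0 0;1 -1.2 -3.6 0 0;1 -1.2 -3.6 0 0;1 -1.2 -3.6 0 0;1 -1.2 -3.6 0 0"

```text
time: 28.58
eef_pos: [0.5276, 0.0579, 0.1406]
ee_rot: [0.131, 0.991, 0.011, -0.03]
force: [0.7, 0.1, -5.8]
finger_gap: 0.0396
```

```bash
python3 -c "
from h import *
plan(550,-250,190,2.4)"
```

```text
pos mm [527.6  57.9 140.6] jaw yaw 75.0 gap 39.6 zax [-56.5  29.9] tilt 3.67 t 28.58 F [ 0.7  0.1 -5.8]
shift cm [ -9.8  -29.08  -5.97] turn 72.6 q [-0.052  0.466  1.586  0.03   1.147 -1.373] pitch 0.0582
```

Emit:
arm_command:
  targets: "1 -1 -2.8 -1.5 0;1 -1 -2.8 -1.5 0;1 -1 -2.8 -1.5 0;1 -1 -2.8 -1 0;1 -1 -2.8 -0.6 0;1 -1 -2.8 -0.6 0;1 -1 -2.8 -0.6 0;1 -1 -2.8 -0.6 0;1 0 0 0 0"

```text
time: 29.33
eef_pos: [0.5406, -0.1991, 0.1934]
ee_rot: [0.134, 0.99, 0.012, -0.047]
force: [-0.4, 0.4, -4.7]
finger_gap: 0.0395
```

```bash
python3 -c "
from h import *
plan(550,-250,190,2.4)"
```

```text
pos mm [ 540.6 -199.1  193.4] jaw yaw 74.5 gap 39.5 zax [-89.4  36.6] tilt 5.54 t 29.33 F [-0.4  0.4 -4.7]
shift cm [-2.28 -4.66  0.07] turn 72.1 q [-0.481  0.519  1.339 -0.009  1.379 -1.78 ] pitch 0.0963
```

Emit:
arm_command:
  targets: "1 0 0 0 7;1 0 0 0 7;1 0 0 0 7;1 0 0 0 7;1 0 0 0 7;1 0 0 0 7;1 0 0 0 7;1 0 0 0 7;1 0 0 0 7;1 0 0 0 7"

```text
time: 30.17
eef_pos: [0.5316, -0.1963, 0.1702]
ee_rot: [0.687, 0.723, -0.022, -0.063]
force: [-0.5, -0.2, -6.1]
finger_gap: 0.0397
```

Emit:
arm_command:
  targets: "1 0 0 4 0;1 0 0 0 0;1 0 0 -4 0;1 0 0 0 0;1 0 0 4 0;1 0 0 0 0;1 0 0 -4 0;1 0 0 0 0;1 0 0 0 0;1 0 0 0 0"

```text
time: 31.0
eef_pos: [0.5293, -0.193, 0.1644]
ee_rot: [0.688, 0.721, -0.024, -0.07]
force: [0.7, 0.0, -4.7]
finger_gap: 0.0393
```

```bash
python3 -c "
from h import *
plan(550,-250,190,2.4)"
```

```text
pos mm [ 529.3 -193.   164.4] jaw yaw 2.9 gap 39.3 zax [-134.1   62.7] tilt 8.51 t 31.0 F [ 0.7  0.  -4.7]
shift cm [-5.59  1.43 -3.17] turn 0.5 q [-0.482  0.552  1.372 -0.007  1.366 -0.527] pitch 0.1484
```

Emit:
arm_command:
  targets: "1 0 0 -2 0;1 0 0 -2 0;1 0 0 0 0;1 0 0 0 0;1 0 0 0 0"

```text
time: 31.42
eef_pos: [0.5336, -0.1948, 0.2026]
ee_rot: [0.688, 0.722, -0.024, -0.072]
force: [-0.7, -0.0, -5.0]
finger_gap: 0.0394
```

```bash
python3 -c "
from h import *
plan(550,-250,190,2.4)"
```

```text
pos mm [ 533.6 -194.8  202.6] jaw yaw 3.0 gap 39.4 zax [-137.6   64.6] tilt 8.74 t 31.42 F [-0.7 -0.  -5. ]
shift cm [-5.66  1.5   0.66] turn 0.6 q [-0.481  0.531  1.299 -0.006  1.464 -0.528] pitch 0.1525
```

Emit:
arm_command:
  targets: "1 0 0 0.5 0;1 0 0 0.5 0;1 0 0 0.5 0;1 0 0 0.5 0;1 0 0 0.5 0;1 0 0 0.5 0;1 0 0 0 0;1 0 0 0 0"

```text
time: 32.08
eef_pos: [0.5259, -0.191, 0.1638]
ee_rot: [0.688, 0.721, -0.026, -0.077]
force: [-0.2, -0.2, -5.2]
finger_gap: 0.0397
```

```bash
python3 -c "
from h import *
plan(550,-250,190,2.4)"
```

```text
pos mm [ 525.9 -191.   163.8] jaw yaw 3.0 gap 39.7 zax [-146.9   69.5] tilt 9.36 t 32.08 F [-0.2 -0.2 -5.2]
shift cm [-5.78  1.7  -3.35] turn 0.6 q [-0.482  0.554  1.372 -0.007  1.379 -0.527] pitch 0.1632
```

Emit:
arm_command:
  targets: "1 0.5 -0.9 -0.2 0;1 0.5 -0.9 -0.2 0;1 0.5 -0.9 -0.2 0;1 0.5 -0.9 -0.2 0;1 0 0 0 0;1 0 0 0 0"

```text
time: 32.58
eef_pos: [0.4891, -0.1728, 0.18]
ee_rot: [0.688, 0.721, -0.025, -0.076]
force: [0.1, 0.9, -6.1]
finger_gap: 0.0394
```

```bash
python3 -c "
from h import *
plan(550,-250,190,2.4)"
```

```text
pos mm [ 489.1 -172.8  180. ] jaw yaw 3.0 gap 39.4 zax [-144.5   68.3] tilt 9.2 t 32.58 F [ 0.1  0.9 -6.1]
shift cm [-7.87  5.47 -2.39] turn 0.6 q [-0.483  0.466  1.476 -0.007  1.36  -0.529] pitch 0.1604
```

Emit:
arm_command:
  targets: "1 -0.5 0.9 -0.2 0;1 -0.5 0.9 -0.2 0;1 -0.5 0.9 -0.2 0;1 -0.5 0.9 -0.2 0;1 0 0 0 0;1 0 0 0 0"

```text
time: 33.08
eef_pos: [0.5299, -0.193, 0.1826]
ee_rot: [0.688, 0.721, -0.025, -0.074]
force: [-1.0, 0.0, -5.2]
finger_gap: 0.0399
```

```bash
python3 -c "
from h import *
plan(550,-250,190,2.4)
a=env.get_image('side');b=env.get_image('top')
cv2.imwrite('pics/a13.png',np.hstack([a[100:300,260:520],b[100:300,260:520]]))"
```

```text
pos mm [ 529.9 -193.   182.6] jaw yaw 3.0 gap 39.9 zax [-140.5   66.3] tilt 8.94 t 33.08 F [-1.   0.  -5.2]
shift cm [-5.71  1.59 -1.4 ] turn 0.6 q [-0.482  0.542  1.339 -0.006  1.417 -0.527] pitch 0.1559
```

View pics/a13.png

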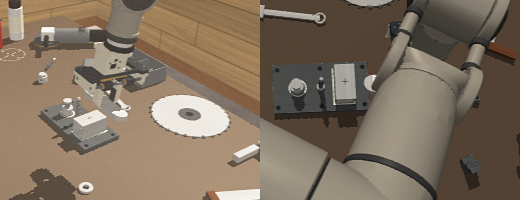

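Emit:
arm_command:
  targets: "1 0.5 -0.9 0 0;1 -0.5 0.9 0 0;1 0.5 -0.9 0 0;1 -0.5 0.9 0 0;1 0.5 -0.9 0 0;1 -0.5 0.9 0 0;1 0.5 -0.9 0 0;1 -0.5 0.9 0 0;1 0 0 0 0"

```text
time: 33.93
eef_pos: [0.5239, -0.1896, 0.182]
ee_rot: [0.688, 0.721, -0.026, -0.077]
force: [0.3, 0.2, -5.0]
finger_gap: 0.0395
```

```bash
python3 -c "
from h import *
plan(550,-250,190,2.4)"
```

```text
pos mm [ 523.9 -189.6  182. ] jaw yaw 3.1 gap 39.5 zax [-147.1   69.5] tilt 9.36 t 33.93 F [ 0.3  0.2 -5. ]
shift cm [-6.06  2.15 -1.6 ] turn 0.7 q [-0.481  0.534  1.354 -0.007  1.416 -0.528] pitch 0.1633
```

Emit:
arm_command:
  targets: "1 0 0 -1 0;1 0 0 0 0;1 0 0 1 0;1 0 0 0 0;1 0 0 -1 0;1 0 0 0 0;1 0 0 1 0;1 0 0 0 0;1 0 0 0 0"

```text
time: 34.68
eef_pos: [0.5221, -0.1885, 0.1829]
ee_rot: [0.688, 0.722, -0.026, -0.078]
force: [0.6, 0.8, -5.2]
finger_gap: 0.0399
```

```bash
python3 -c "
from h import *
plan(550,-250,190,2.4)"
```

```text
pos mm [ 522.1 -188.5  182.9] jaw yaw 3.1 gap 39.9 zax [-147.9   69.9] tilt 9.41 t 34.68 F [ 0.6  0.8 -5.2]
shift cm [-6.19  2.33 -1.55] turn 0.7 q [-0.481  0.53   1.359 -0.007  1.417 -0.528] pitch 0.1642
```

```bash
python3 -c "
from h import *
plan(468,-170,80,2.4)"
```

```text
pos mm [ 522.1 -188.5  182.9] jaw yaw 3.1 gap 39.9 zax [-147.9   69.9] tilt 9.41 t 34.68 F [ 0.6  0.8 -5.2]
shift cm [ 1.28 -3.76 11.08] turn 0.7 q [-0.481  0.53   1.359 -0.007  1.417 -0.528] pitch 0.1642
```

Emit:
arm_command:
  targets: "1 0.3 -1 1 0;1 0.3 -1 2 0;1 0.3 -1 2 0;1 0.3 -0.7 2 0;1 0 0 2 0;1 0 0 1 0;1 0 0 0 0;1 0 0 0 0"

```text
time: 35.35
eef_pos: [0.4685, -0.1711, 0.0869]
ee_rot: [0.688, 0.722, -0.025, -0.077]
force: [0.2, -0.9, -5.0]
finger_gap: 0.0398
```

```bash
python3 -c "
from h import *
plan(468,-170,30,2.4)
a=env.get_image('side')
cv2.imwrite('pics/a14.png',cv2.resize(a[170:320,250:450],None,fx=4,fy=4,interpolation=2))"
```

```text
pos mm [ 468.5 -171.1   86.9] jaw yaw 3.1 gap 39.8 zax [-145.7   68.9] tilt 9.27 t 35.35 F [ 0.2 -0.9 -5. ]
shift cm [-0.32  0.76  5.64] turn 0.7 q [-0.498  0.54   1.642 -0.01   1.121 -0.541] pitch 0.1616
```

View pics/a14.png

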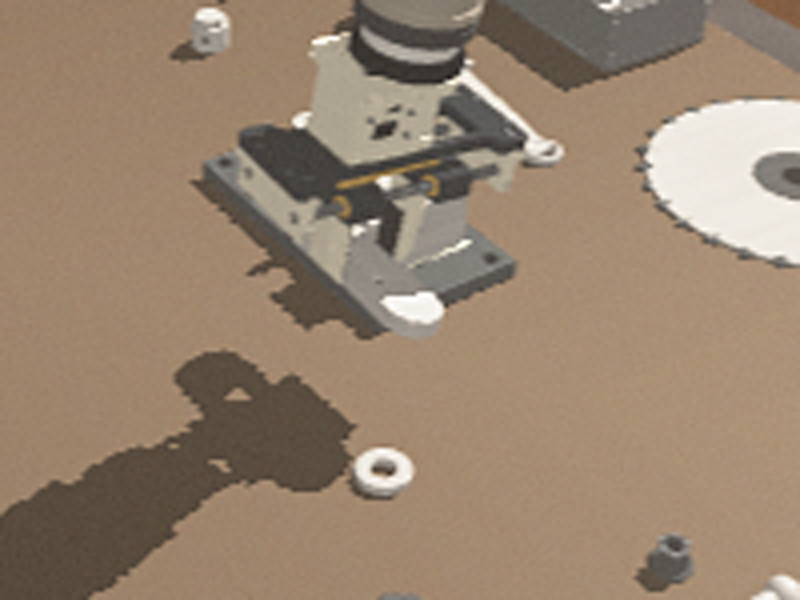

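Emit:
arm_command:
  targets: "1 -0.3 0.8 1.5 0;1 0 0.2 1.5 0;1 0 0.1 1 0;1 0 0.1 0.5 0;1 0 0 0 0;1 0 0 0 0"

```text
time: 35.9
eef_pos: [0.4793, -0.173, 0.044]
ee_rot: [0.688, 0.722, -0.024, -0.071]
force: [-0.2, 0.5, -5.1]
finger_gap: 0.0395
```

```bash
python3 -c "
from h import *
plan(468,-170,14,2.4)"
```

```text
pos mm [ 479.3 -173.    44. ] jaw yaw 3.0 gap 39.5 zax [-135.3   63.2] tilt 8.59 t 35.9 F [-0.2  0.5 -5.1]
shift cm [ 0.13 -0.71  3.14] turn 0.6 q [-0.492  0.61   1.656 -0.01   1.024 -0.535] pitch 0.1497
```

Emit:
arm_command:
  targets: "1 0.1 -0.6 0.6 0;1 0 -0.5 0.7 0;1 0 0 0.6 0;1 0 0 0 0;1 0 0 0 0"

```text
time: 36.32
eef_pos: [0.4651, -0.1718, 0.0272]
ee_rot: [0.688, 0.722, -0.023, -0.069]
force: [0.6, -0.3, -4.7]
finger_gap: 0.0393
```

```bash
python3 -c "
from h import *
plan(466,-170,14,2.4)
a=env.get_image('side')
cv2.imwrite('pics/a15.png',cv2.resize(a[190:310,270:430],None,fx=5,fy=5,interpolation=2))"
```

```text
pos mm [ 465.1 -171.8   27.2] jaw yaw 3.0 gap 39.3 zax [-132.5   61.6] tilt 8.4 t 36.32 F [ 0.6 -0.3 -4.7]
shift cm [0.08 0.27 1.3 ] turn 0.6 q [-0.502  0.616  1.711 -0.012  0.961 -0.543] pitch 0.1463
```

View pics/a15.png

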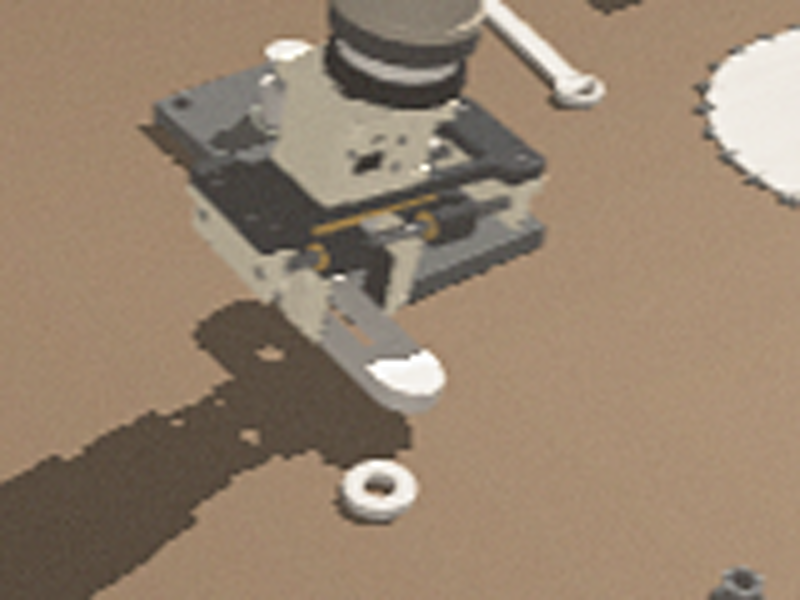

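Emit:
arm_command:
  targets: "1 0.5 0.1 0.4 0;1 0 0 0.4 0;1 0 0 0.2 0;1 0 0 0 0"

```text
time: 36.7
eef_pos: [0.4653, -0.1657, 0.017]
ee_rot: [0.688, 0.722, -0.023, -0.069]
force: [-0.1, 0.1, -5.6]
finger_gap: 0.0398
```

```bash
python3 -c "
from h import *
plan(466,-170,10,2.4)"
```

```text
pos mm [ 465.3 -165.7   17. ] jaw yaw 3.0 gap 39.8 zax [-131.2   61. ] tilt 8.32 t 36.7 F [-0.1  0.1 -5.6]
shift cm [-0.48  0.14  0.66] turn 0.6 q [-0.492  0.629  1.724 -0.01   0.934 -0.534] pitch 0.145
```

Emit:
arm_command:
  targets: "1 0 0 0.3 0;1 0 0 0.2 0;1 0 0 0 0"

```text
time: 36.95
eef_pos: [0.4648, -0.1653, 0.0114]
ee_rot: [0.688, 0.722, -0.023, -0.069]
force: [0.1, -1.0, -4.7]
finger_gap: 0.0393
```

```bash
python3 -c "
from h import *
plan(466,-170,10,2.4)"
```

```text
pos mm [ 464.8 -165.3   11.4] jaw yaw 3.0 gap 39.3 zax [-131.1   60.8] tilt 8.31 t 36.95 F [ 0.1 -1.  -4.7]
shift cm [-0.48  0.12  0.1 ] turn 0.6 q [-0.492  0.637  1.729 -0.01   0.92  -0.534] pitch 0.1448
```

Emit:
arm_command:
  targets: "1 0 0 0.2 0;1 0 0 0.2 0;1 0 0 0 0"

```text
time: 37.2
eef_pos: [0.4646, -0.1651, 0.0075]
ee_rot: [0.688, 0.722, -0.023, -0.068]
force: [-0.9, 1.1, -2.2]
finger_gap: 0.0399
```

Emit:
arm_command:
  targets: "0.45 0 0 0 0;0.45 0 0 0 0;0.45 0 0 0 0;0.45 0 0 -1 0;0.4 0 0 -2 0;0.3 0 0 -3 0;0 0 0 -3 0;0 0 0 -3 0;0 0 0 -3 0;0 0 0 0 0"

```text
time: 38.03
eef_pos: [0.4855, -0.1753, 0.1687]
ee_rot: [0.688, 0.722, -0.023, -0.067]
force: [0.7, 0.9, 0.5]
finger_gap: 0.0842
```

```bash
python3 -c "
from h import *
plan(466,-170,10,2.4)
a=env.get_image('side')
cv2.imwrite('pics/a16.png',cv2.resize(a[190:310,270:430],None,fx=5,fy=5,interpolation=2))"
```

```text
pos mm [ 485.5 -175.3  168.7] jaw yaw 3.0 gap 84.2 zax [-127.4   58.8] tilt 8.07 t 38.03 F [0.7 0.9 0.5]
shift cm [-0.41  0.07 16.  ] turn 0.6 q [-0.49   0.461  1.516 -0.008  1.305 -0.536] pitch 0.1405
```

View pics/a16.png

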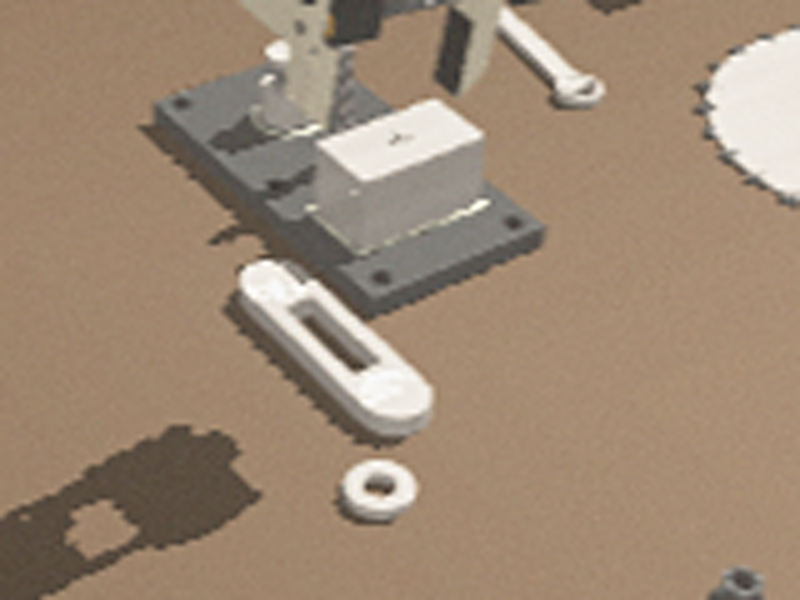

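Emit:
arm_command:
  targets: "0 0 0 4 0;0 0 0 0 0;0 0 0 -4 0;0 0 0 0 0;0 0 0 4 0;0 0 0 0 0;0 0 0 -4 0;0 0 0 0 0;0 0 0 4 0;0 0 0 0 0"

```text
time: 38.92
eef_pos: [0.4807, -0.1733, 0.1379]
ee_rot: [0.688, 0.722, -0.023, -0.066]
force: [-1.7, 1.3, -0.3]
finger_gap: 0.0921
```

```bash
python3 -c "
from h import *
plan(466,-170,100,2.4)"
```

```text
pos mm [ 480.7 -173.3  137.9] jaw yaw 3.0 gap 92.1 zax [-126.9   58.4] tilt 8.03 t 38.92 F [-1.7  1.3 -0.3]
shift cm [ 0.15 -0.97  3.96] turn 0.6 q [-0.491  0.484  1.571 -0.009  1.226 -0.535] pitch 0.1399
```

Emit:
arm_command:
  targets: "0 0 0 -4 0;0 0 0 0 0;0 0 0 4 0;0 0 0 0 0;0 0 0 -4 0;0 0 0 0 0;0 0 0 4 0;0 0 0 0 0;0 0 0 -4 0;0 0 0 0 0"

```text
time: 39.75
eef_pos: [0.4926, -0.1789, 0.2059]
ee_rot: [0.689, 0.722, -0.021, -0.06]
force: [0.9, -0.2, 1.3]
finger_gap: 0.092
```

```bash
python3 -c "
from h import *
plan(466,-170,100,2.4)"
```

```text
pos mm [ 492.6 -178.9  205.9] jaw yaw 2.9 gap 92.0 zax [-114.5   52.1] tilt 7.23 t 39.75 F [ 0.9 -0.2  1.3]
shift cm [ 0.4  -1.41 10.85] turn 0.5 q [-0.49   0.432  1.452 -0.008  1.384 -0.536] pitch 0.1259
```

```bash
python3 -c "
from h import *
plan(650,-260,80,2.4)"
```

```text
pos mm [ 492.6 -178.9  205.9] jaw yaw 2.9 gap 92.0 zax [-114.5   52.1] tilt 7.23 t 39.75 F [ 0.9 -0.2  1.3]
shift cm [-9.51 16.61 10.26] turn 0.5 q [-0.49   0.432  1.452 -0.008  1.384 -0.536] pitch 0.1259
```

Emit:
arm_command:
  targets: "0 -1.6 2.8 0.5 0;0 -1.6 2.8 0.5 0;0 -1.6 2.8 1 0;0 -1.6 2.8 2 0;0 -1.6 2.8 2 0;0 -1.2 2.4 2 0;0 0 0 1 0;0 0 0 0 0;0 0 0 0 0"

```text
time: 40.5
eef_pos: [0.6628, -0.264, 0.122]
ee_rot: [0.689, 0.723, -0.017, -0.048]
force: [0.9, -0.6, 0.7]
finger_gap: 0.0923
```

```bash
python3 -c "
from h import *
plan(650,-260,80,2.4)"
```

```text
pos mm [ 662.8 -264.   122. ] jaw yaw 2.9 gap 92.3 zax [-92.9  40.8] tilt 5.82 t 40.5 F [ 0.9 -0.6  0.7]
shift cm [ 0.27 -0.87  4.32] turn 0.5 q [-0.483  0.845  0.924 -0.007  1.474 -0.531] pitch 0.1014
```

Emit:
arm_command:
  targets: "0 0 0 -3 0;0 0 0 0 0;0 0 0 3 0;0 0 0 0 0;0 0 0 -3 0;0 0 0 0 0;0 0 0 3 0;0 0 0 0 0;0 0 0 0 0;0 0 0 0 0"

```text
time: 41.33
eef_pos: [0.6648, -0.2642, 0.1592]
ee_rot: [0.689, 0.724, -0.013, -0.032]
force: [-0.5, 0.2, 0.4]
finger_gap: 0.0917
```

```bash
python3 -c "
from h import *
plan(650,-260,80,2.4)"
```

```text
pos mm [ 664.8 -264.2  159.2] jaw yaw 2.9 gap 91.7 zax [-63.9  25.6] tilt 3.95 t 41.33 F [-0.5  0.2  0.4]
shift cm [ 0.27 -0.96  8.01] turn 0.5 q [-0.482  0.802  0.907 -0.007  1.501 -0.531] pitch 0.0686
```

Emit:
arm_command:
  targets: "0 0 0 4 0;0 0 0 0 0;0 0 0 -3 0;0 0 0 0 0;0 0 0 4 0;0 0 0 0 0;0 0 0 -3 0;0 0 0 0 0;0 0 0 4 0;0 0 0 0 0"

```text
time: 42.17
eef_pos: [0.6691, -0.2667, 0.1283]
ee_rot: [0.689, 0.724, -0.009, -0.018]
force: [-1.2, 0.1, -2.4]
finger_gap: 0.0915
```

```bash
python3 -c "
from h import *
plan(650,-260,80,2.4)"
```

```text
pos mm [ 669.1 -266.7  128.3] jaw yaw 2.9 gap 91.5 zax [-38.2  12.2] tilt 2.3 t 42.17 F [-1.2  0.1 -2.4]
shift cm [ 0.69 -1.69  4.91] turn 0.5 q [-0.482  0.812  0.969 -0.007  1.399 -0.531] pitch 0.0395
```

Emit:
arm_command:
  targets: "0 0 0 -3 0;0 0 0 0 0;0 0 0 4 0;0 0 0 0 0;0 0 0 -3 0;0 0 0 0 0;0 0 0 4 0;0 0 0 0 0;0 0 0 -3 0;0 0 0 0 0"

```text
time: 43.0
eef_pos: [0.6774, -0.2706, 0.1748]
ee_rot: [0.689, 0.724, -0.005, -0.004]
force: [1.7, -0.7, 1.8]
finger_gap: 0.0921
```

Emit:
arm_command:
  targets: "0 0 0 4 0;0 0 0 0 0;0 0 0 0 0"

```text
time: 43.25
eef_pos: [0.6811, -0.2727, 0.1483]
ee_rot: [0.689, 0.724, -0.002, 0.004]
force: [1.4, -0.1, 2.2]
finger_gap: 0.092
```

```bash
python3 -c "
from h import *
plan(466,-170,110,2.4)
t=env.get_image('top');s=env.get_image('side');cv2.imwrite('pics/t17.png',t);cv2.imwrite('pics/s17.png',s)
cv2.imwrite('pics/a17.png',np.vstack([cv2.resize(a,None,fx=3,fy=3,interpolation=2) for a in (t[150:250,280:470],s[190:290,270:460])]))"
```

```text
pos mm [ 681.1 -272.7  148.3] jaw yaw 2.8 gap 92.0 zax [ 2.3 -8.7] tilt 0.52 t 43.25 F [ 1.4 -0.1  2.2]
shift cm [ 11.36 -20.98   3.69] turn 0.4 q [-0.482  0.796  0.946 -0.007  1.393 -0.531] pitch -0.0061
```

View pics/a17.png

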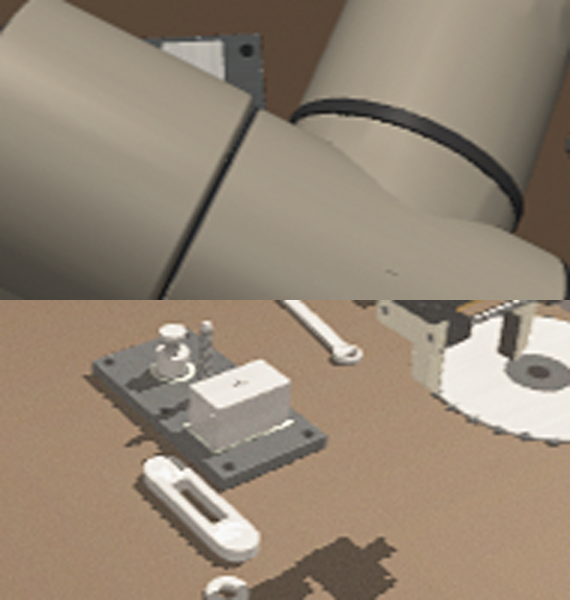

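```bash
python3 -c "
from h import *
s=cv2.imread('pics/s17.png')
for thr in (140,160,180):
  for c in cnts(s,(314,338-0-0-0-0-0-0-0-0-0-0-0-0-0-0-0-0-0-0-0-0-0-0-0-0-0-0-0-0-0-0-0-100,46,42),thr)[:2]:print(rect('side',c,.014))"
```

```text
[ 464.2 -169.2  170.6   45.7  -87.8]
[ 463.8 -165.2   69.1   18.8  -87.4]
[ 464.7 -165.9  162.    42.9  -87.7]
[ 464.1 -164.8   71.    20.6  -87.6]
[ 464.7 -165.4  159.3   41.   -88. ]
[ 464.3 -164.6   73.2   22.4  -87.5]
```

Emit:
arm_command:
  targets: "0 1.5 -2.6 0 0;0 1.7 -3 0 0;0 1.7 -3 0 0;0 1.7 -3 0 0;0 1.7 -3 0 0;0 1.5 -3 0 0;0 1 -1.8 0 0;0 0 0 0 0"

```text
time: 44.02
eef_pos: [0.4769, -0.1722, 0.1542]
ee_rot: [0.689, 0.724, -0.001, 0.008]
force: [0.4, 0.0, -0.3]
finger_gap: 0.0914
```

```bash
python3 -c "
from h import *
plan(466,-170,110,2.4)"
```

```text
pos mm [ 476.9 -172.2  154.2] jaw yaw 2.8 gap 91.4 zax [ 10.7 -13.2] tilt 0.97 t 44.02 F [ 0.4  0.  -0.3]
shift cm [ 0.34 -1.12  4.41] turn 0.4 q [-0.494  0.374  1.693 -0.008  1.058 -0.539] pitch -0.0157
```

Emit:
arm_command:
  targets: "0.2 0.5 -1 1.5 0.4;0.3 0.1 -0.3 2.5 0;0.35 0 0 3 0;0.4 0 0 3 0;0.4 0 0 2.5 0;0.4 0 0 0 0"

```text
time: 44.52
eef_pos: [0.4766, -0.1748, 0.0377]
ee_rot: [0.692, 0.722, 0.003, 0.021]
force: [-1.0, 0.3, -0.4]
finger_gap: 0.0577
```

```bash
python3 -c "
from h import *
plan(463.3,-165.5,5,2.2)"
```

```text
pos mm [ 476.6 -174.8   37.7] jaw yaw 2.4 gap 57.7 zax [ 34.4 -26. ] tilt 2.47 t 44.52 F [-1.   0.3 -0.4]
shift cm [ 1.07 -1.4   3.2 ] turn 0.2 q [-0.498  0.531  1.836 -0.01   0.732 -0.533] pitch -0.0426
```

Emit:
arm_command:
  targets: "0.4 0.5 -0.6 0.3 0;0.4 0.5 -0.6 0.5 0;0.4 0.1 -0.2 0 0;0.4 0 0 0 0"

```text
time: 44.85
eef_pos: [0.4653, -0.1658, 0.0326]
ee_rot: [0.692, 0.721, 0.003, 0.024]
force: [-0.1, 0.3, -0.5]
finger_gap: 0.055
```

```bash
python3 -c "
from h import *
plan(463.3,-165.5,5,2.2)"
```

```text
pos mm [ 465.3 -165.8   32.6] jaw yaw 2.4 gap 55.0 zax [ 39.9 -28.9] tilt 2.82 t 44.85 F [-0.1  0.3 -0.5]
shift cm [ 0.12 -0.31  2.75] turn 0.2 q [-0.493  0.52   1.883 -0.01   0.69  -0.527] pitch -0.0488
```

Emit:
arm_command:
  targets: "0.4 0.1 -0.3 0.8 0;0.4 0 0 1 0;0.4 0 0 0.7 0;0.4 0 0 0 0"

```text
time: 45.18
eef_pos: [0.4651, -0.1666, 0.0086]
ee_rot: [0.692, 0.722, 0.004, 0.028]
force: [-0.3, 0.6, 0.6]
finger_gap: 0.0553
```

```bash
python3 -c "
from h import *
plan(463.3,-165.5,4,2.2)"
```

```text
pos mm [ 465.1 -166.6    8.6] jaw yaw 2.5 gap 55.3 zax [ 46.2 -32.4] tilt 3.24 t 45.18 F [-0.3  0.6  0.6]
shift cm [ 0.13 -0.2   0.45] turn 0.3 q [-0.495  0.561  1.905 -0.011  0.62  -0.528] pitch -0.0561
```

Emit:
arm_command:
  targets: "0.4 0.1 -0.2 0.4 0;0.4 0 0 0.2 0;1 0 0 0 0;1 0 0 0 0;1 0 0 0 0;1 0 0 0 0;1 0 0 0 0;1 0 0 0 0;1 0 0 0 0;1 0 0 0 0"

```text
time: 46.02
eef_pos: [0.4616, -0.1657, 0.0015]
ee_rot: [0.692, 0.722, 0.003, 0.026]
force: [-0.4, 0.7, 1.3]
finger_gap: 0.0399
```

```bash
python3 -c "
from h import *
plan(463.3,-165.5,4,2.2)"
```

```text
pos mm [ 461.6 -165.7    1.5] jaw yaw 2.5 gap 39.9 zax [ 41.6 -31.1] tilt 2.98 t 46.02 F [-0.4  0.7  1.3]
shift cm [ 0.01  0.19 -0.25] turn 0.3 q [-0.496  0.572  1.914 -0.013  0.604 -0.528] pitch -0.0514
```

Emit:
arm_command:
  targets: "1 0 0 -1 0;1 0 0 -2 0;1 0 0 -3 0;1 0 0 -3 0;1 0 0 -3 0;1 0 0 -3 0;1 0 0 -2 0;1 0 0 0 0"

```text
time: 46.68
eef_pos: [0.4488, -0.1572, 0.1758]
ee_rot: [0.692, 0.722, 0.001, 0.017]
force: [1.9, -0.1, -6.5]
finger_gap: 0.0393
```

```bash
python3 -c "
from h import *
plan(561,-24.4,150,2.4)"
```

```text
pos mm [ 448.8 -157.2  175.8] jaw yaw 2.5 gap 39.3 zax [ 25.4 -21.9] tilt 1.92 t 46.68 F [ 1.9 -0.1 -6.5]
shift cm [12.85 11.71  2.57] turn 0.1 q [-0.493  0.286  1.759 -0.008  1.063 -0.532] pitch -0.0328
```

Emit:
arm_command:
  targets: "1 1.5 1.4 0 0;1 1.8 1.6 0 0;1 1.8 1.6 0 0;1 1.8 1.6 0 0;1 1.8 1.6 0 0;1 1.8 1.6 0 0;1 1 0.9 0 0;1 0 0 0 0;1 0 0 0 0"

```text
time: 47.43
eef_pos: [0.543, -0.0313, 0.1635]
ee_rot: [0.693, 0.721, -0.004, 0.008]
force: [-0.6, -0.1, -5.4]
finger_gap: 0.0397
```

```bash
python3 -c "
from h import *
plan(561,-24.4,125,2.4)"
```

```text
pos mm [543.  -31.3 163.5] jaw yaw 2.3 gap 39.7 zax [  6.  -17.9] tilt 1.08 t 47.43 F [-0.6 -0.1 -5.4]
shift cm [0.69 1.8  3.85] turn -0.1 q [-0.189  0.43   1.573 -0.018  1.129 -0.221] pitch -0.0092
```

Emit:
arm_command:
  targets: "1 0.4 0.9 0.5 0;1 0.3 0.9 0.7 0;1 0 0.1 0.7 0;1 0 0 0.7 0;1 0 0 0 0;1 0 0 0 0"

```text
time: 47.93
eef_pos: [0.5607, -0.0262, 0.1315]
ee_rot: [0.694, 0.72, -0.007, 0.006]
force: [0.3, -0.2, -6.0]
finger_gap: 0.0392
```

```bash
python3 -c "
from h import *
plan(561,-24.4,125,2.4)
t=env.get_image('top');s=env.get_image('side');cv2.imwrite('pics/t18.png',t);cv2.imwrite('pics/s18.png',s)
cv2.imwrite('pics/a18.png',np.vstack([cv2.resize(a,None,fx=3.5,fy=3.5,interpolation=2) for a in (t[150:230,250:390],s[150:250,270:410])]))"
```

```text
pos mm [560.7 -26.2 131.5] jaw yaw 2.1 gap 39.2 zax [ -0.6 -17.9] tilt 1.02 t 47.93 F [ 0.3 -0.2 -6. ]
shift cm [0.19 0.03 0.64] turn -0.3 q [-0.173  0.498  1.557 -0.02   1.084 -0.201] pitch -0.0024
```

View pics/a18.png

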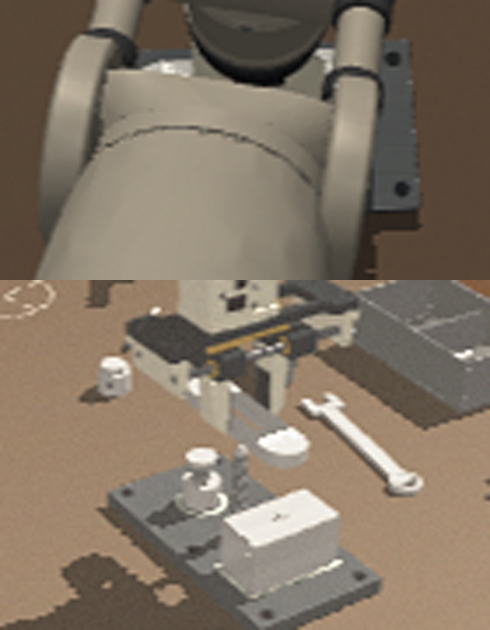

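```bash
python3 -c "
from h import *
from numpy import cos,sin,radians as r
a=r(92.1);u=np.array([cos(a),sin(a),0]);v=np.array([-sin(a),cos(a),0]);c=np.array([.5607,-.0262,.144])
for n,p in dict(ctr=c,end=c-.08*u+[0,0,-.0014],el=c-.06*u+.02*v,er=c-.06*u-.02*v,stud=[.561,-.0245,.106]).items():print(n,proj('side',np.array(p)).round(1))
s=cv2.imread('pics/s18.png');cv2.imwrite('pics/a19.png',cv2.resize(s[160:220,310:390],None,fx=9,fy=9,interpolation=2))"
```

```text
ctr [[338.9 187.1]]
end [[354.9 199.1]]
el [[345.2 197.6]]
er [[356.3 193.8]]
stud [[338.4 197.6]]
```

View pics/a19.png

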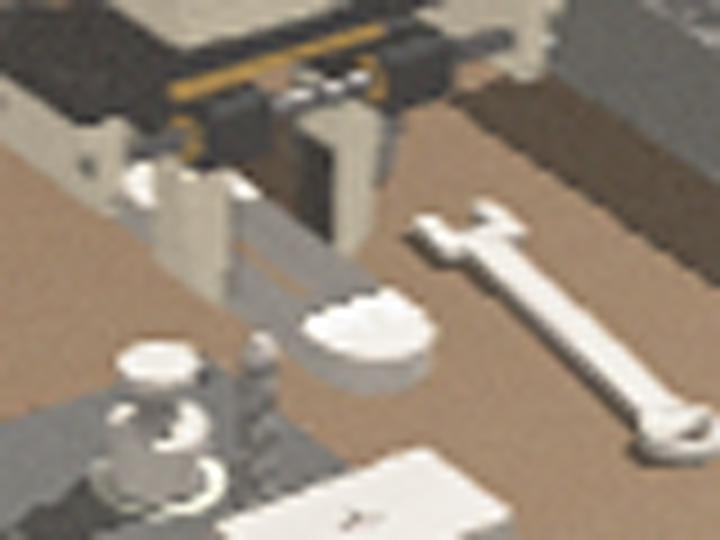

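Emit:
arm_command:
  targets: "1 0.1 0 0.7 -0.2;1 0 0.1 0.7 0;1 0 0 0.7 0;1 0 0 0.3 0;1 0 0 0 0"

```text
time: 48.45
eef_pos: [0.5621, -0.026, 0.1067]
ee_rot: [0.693, 0.721, -0.006, 0.007]
force: [-0.3, -0.3, -5.8]
finger_gap: 0.04
```

```bash
python3 -c "
from h import *
plan(561.5,-25,90,2.4)"
```

```text
pos mm [562.1 -26.  106.7] jaw yaw 2.3 gap 40.0 zax [  2.4 -18.4] tilt 1.07 t 48.45 F [-0.3 -0.3 -5.8]
shift cm [ 0.13 -0.06  1.67] turn -0.1 q [-0.172  0.528  1.584 -0.021  1.024 -0.202] pitch -0.0054
```

Emit:
arm_command:
  targets: "1 0.1 0 0.6 0;1 0 0 0.6 0;1 0 0 0.5 0;1 0 0 0 0"

```text
time: 48.78
eef_pos: [0.5621, -0.0251, 0.0878]
ee_rot: [0.693, 0.721, -0.006, 0.007]
force: [-0.3, 0.1, -5.4]
finger_gap: 0.0402
```

```bash
python3 -c "
from h import *
plan(561.5,-25,70,2.4)
s=env.get_image('side');cv2.imwrite('pics/a20.png',cv2.resize(s[160:240,300:390],None,fx=7,fy=7,interpolation=2))"
```

```text
pos mm [562.1 -25.1  87.8] jaw yaw 2.3 gap 40.2 zax [  2.3 -18.4] tilt 1.06 t 48.78 F [-0.3  0.1 -5.4]
shift cm [ 0.05 -0.06  1.78] turn -0.1 q [-0.171  0.552  1.603 -0.021  0.982 -0.199] pitch -0.0053
```

View pics/a20.png

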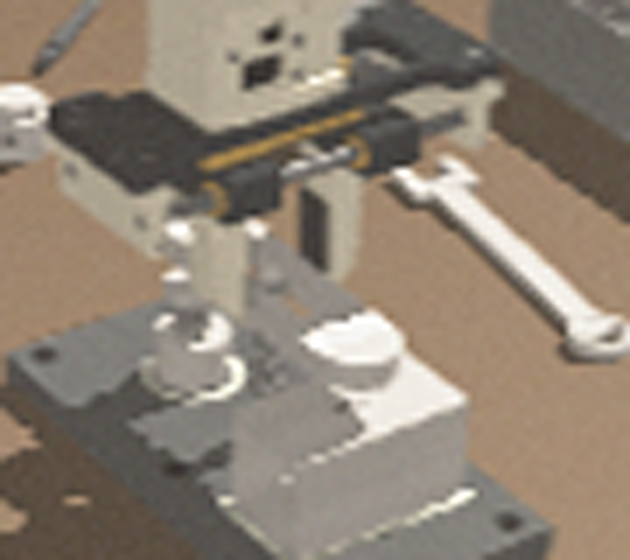

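Emit:
arm_command:
  targets: "1 0 0 0.5 0;1 0 0 0.5 0;1 0 0 0.4 0;1 0 0 0 0"

```text
time: 49.17
eef_pos: [0.5629, -0.0255, 0.0734]
ee_rot: [0.693, 0.721, -0.005, 0.008]
force: [-0.7, 0.7, -4.9]
finger_gap: 0.0393
```

```bash
python3 -c "
from h import *
plan(561.5,-25,67,2.4)"
```

```text
pos mm [562.9 -25.5  73.4] jaw yaw 2.3 gap 39.3 zax [  4.2 -18.7] tilt 1.1 t 49.17 F [-0.7  0.7 -4.9]
shift cm [ 0.07 -0.14  0.64] turn -0.1 q [-0.171  0.571  1.615 -0.022  0.948 -0.199] pitch -0.0072
```

Emit:
arm_command:
  targets: "1 0 -0.2 0.3 0;1 0 0 0.2 0;1 0 0 0 0"

```text
time: 49.42
eef_pos: [0.5608, -0.0258, 0.0678]
ee_rot: [0.693, 0.721, -0.005, 0.008]
force: [0.4, -1.4, -5.6]
finger_gap: 0.0399
```

```bash
python3 -c "
from h import *
plan(561.5,-25,67,2.4)"
```

```text
pos mm [560.8 -25.8  67.8] jaw yaw 2.3 gap 39.9 zax [  4.2 -18.8] tilt 1.1 t 49.42 F [ 0.4 -1.4 -5.6]
shift cm [0.07 0.08 0.08] turn -0.1 q [-0.172  0.576  1.627 -0.022  0.932 -0.2  ] pitch -0.0072
```

Emit:
arm_command:
  targets: "1 0 0 0.2 0;1 0 0 0 0"

```text
time: 49.58
eef_pos: [0.5611, -0.0257, 0.0669]
ee_rot: [0.693, 0.721, -0.005, 0.009]
force: [-0.4, 0.5, -4.6]
finger_gap: 0.04
```

Emit:
arm_command:
  targets: "1 0 0 0.2 0;1 0 0 0 0"

```text
time: 49.75
eef_pos: [0.5618, -0.0257, 0.0667]
ee_rot: [0.693, 0.721, -0.004, 0.009]
force: [-0.0, -0.3, -5.7]
finger_gap: 0.0394
```

Emit:
arm_command:
  targets: "1 0 -0.1 0.3 0;1 0 0 0 0"

```text
time: 49.92
eef_pos: [0.5624, -0.0258, 0.0665]
ee_rot: [0.693, 0.721, -0.003, 0.011]
force: [0.2, 0.2, -5.6]
finger_gap: 0.0399
```

```bash
python3 -c "
from h import *
plan(561.5,-25,67,2.4)
s=env.get_image('side');cv2.imwrite('pics/a21.png',cv2.resize(s[160:240,300:390],None,fx=7,fy=7,interpolation=2))"
```

```text
pos mm [562.4 -25.8  66.5] jaw yaw 2.3 gap 39.9 zax [ 12.9 -19.7] tilt 1.35 t 49.92 F [ 0.2  0.2 -5.6]
shift cm [ 0.09 -0.08 -0.06] turn -0.1 q [-0.172  0.576  1.631 -0.022  0.918 -0.199] pitch -0.016
```

View pics/a21.png

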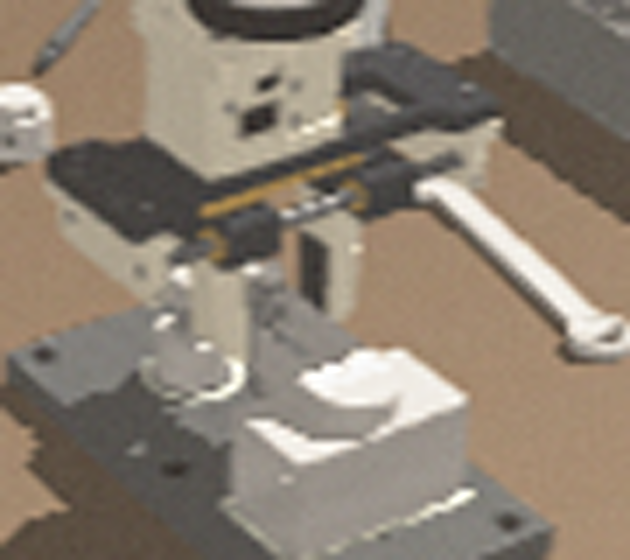

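Emit:
arm_command:
  targets: "0.5 0 0 0 0;0.4 0 0 0 0;0.3 0 0 0 0;0.3 0 0 0 0;0.3 0 0 0 0"

```text
time: 50.38
eef_pos: [0.5642, -0.0264, 0.0668]
ee_rot: [0.693, 0.721, -0.002, 0.013]
force: [-0.3, -0.5, 0.0]
finger_gap: 0.0637
```

Emit:
arm_command:
  targets: "0.2 0 0 -1 0;0.2 0 0 -2 0;0.2 0 0 -3 0;0.2 0 0 -3 0;0.2 0 0 -3 0;0.2 0 0 0 0"

```text
time: 50.88
eef_pos: [0.5611, -0.0238, 0.193]
ee_rot: [0.693, 0.721, -0.003, 0.011]
force: [1.4, -0.3, 0.8]
finger_gap: 0.0735
```

```bash
python3 -c "
from h import *
plan(423.3,-274.6,120,2.4)
s=env.get_image('side');cv2.imwrite('pics/s22.png',s);cv2.imwrite('pics/a22.png',cv2.resize(s[160:250,290:390],None,fx=6,fy=6,interpolation=2))"
```

```text
pos mm [561.1 -23.8 193. ] jaw yaw 2.3 gap 73.5 zax [ 12.7 -19.8] tilt 1.35 t 50.88 F [ 1.4 -0.3  0.8]
shift cm [-24.36 -14.86   7.62] turn -0.1 q [-0.169  0.429  1.487 -0.019  1.21  -0.202] pitch -0.0158
```

View pics/a22.png

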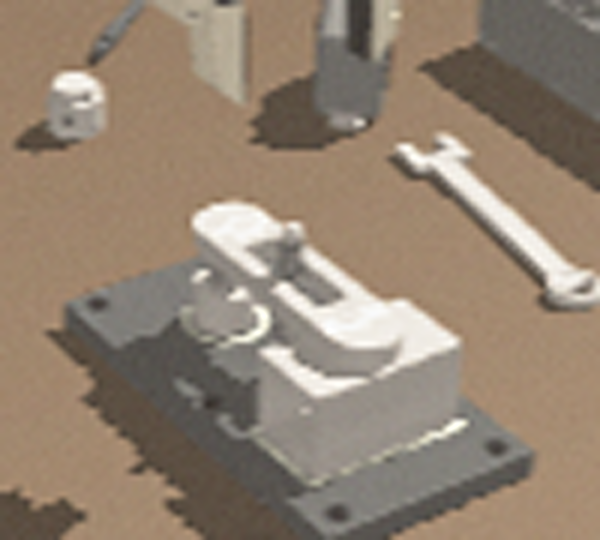

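Emit:
arm_command:
  targets: "0 -2 -1.2 0 0;0 -3.2 -2 0 0;0 -3.2 -2 0 0;0 -3.2 -2 0 0;0 -3.2 -2 0 0;0 -3.2 -2 0 0;0 -3.2 -2 0 0;0 -2 -1.2 0 0;0 0 0 0 0;0 0 0 0 0"

```text
time: 51.77
eef_pos: [0.4171, -0.2681, 0.1896]
ee_rot: [0.691, 0.723, -0.004, 0.007]
force: [0.4, 0.1, 0.7]
finger_gap: 0.0914
```

```bash
python3 -c "
from h import *
plan(423.3,-274.6,70,2.4)
s=env.get_image('side');t=env.get_image('top');cv2.imwrite('pics/t23.png',t);cv2.imwrite('pics/s23.png',s)
cv2.imwrite('pics/a23.png',cv2.resize(t[140:260,260:440],None,fx=4,fy=4,interpolation=2))
for c in cnts(s,(333,278,26,20),140)[:2]:print(rect('side',c,.008))"
```

```text
pos mm [ 417.1 -268.1  189.6] jaw yaw 2.5 gap 91.4 zax [  5.3 -14.8] tilt 0.9 t 51.77 F [0.4 0.1 0.7]
shift cm [-0.5   0.53 11.97] turn 0.1 q [-0.721  0.317  1.671 -0.008  1.14  -0.762] pitch -0.0137
[ 423.9 -274.6   40.3   38.8   80.5]
[ 423.2 -274.9   17.    14.8  -30.8]
```

View pics/a23.png

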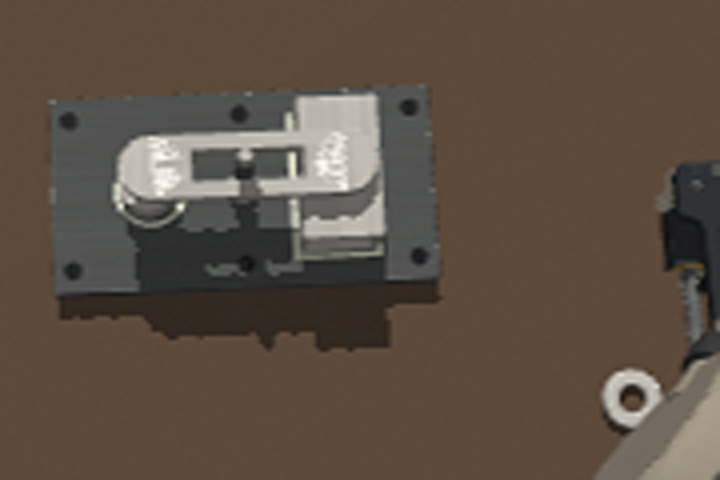

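```bash
python3 -c "
from h import *
t=cv2.imread('pics/t23.png')
for thr in (110,120,130):
  for c in cnts(t,(285,165,75,40),thr)[:3]:print(thr,rect('top',c,.079),len(c))
print('studtip top',cast('top',(260+245/4,140+155/4),.106)*1000)"
```

```text
110 [555.8 -26.2 166.5  88.1 -87.7] 1149
110 [537.1 -83.8  55.7  22.4 -74.1] 213
120 [568.1 -25.3 167.7  60.3 -85. ] 1021
120 [532.3 -84.7  50.4  35.  -87.6] 238
120 [529.6 -55.   17.8   6.    4.9] 67
130 [568.1 -25.5 167.1  60.2 -85. ] 1036
130 [529.2 -84.6  49.7  27.7 -87.9] 216
130 [529.6 -55.2  17.6   5.    2.3] 63
studtip top [[558.59082656 -25.3413508 ]]
```

Emit:
arm_command:
  targets: "0 -0.4 0.5 2 0;0 0 0 2.5 0;0 0 0 3 0;0 0 0 3 0;0.2 0 0 2 0;0.3 0 0 1.5 0;0.4 0 0 0 0;0.4 0 0 0 0"

```text
time: 52.53
eef_pos: [0.4313, -0.2637, 0.0452]
ee_rot: [0.685, 0.729, -0.002, 0.009]
force: [0.3, -0.2, 0.6]
finger_gap: 0.0698
```

```bash
python3 -c "
from h import *
plan(423.3,-274.6,30,2.4)"
```

```text
pos mm [ 431.3 -263.7   45.2] jaw yaw 3.5 gap 69.8 zax [  9.8 -15.3] tilt 1.04 t 52.53 F [ 0.3 -0.2  0.6]
shift cm [-1.01 -0.88  1.53] turn 1.1 q [-0.697  0.526  1.814 -0.008  0.784 -0.753] pitch -0.0173
```

Emit:
arm_command:
  targets: "0.4 -0.5 -0.5 0.2 0.6;0.4 -0.5 -0.4 0.4 0.5;0.4 0 0 0.4 0;0.4 0 0 0 0"

```text
time: 52.87
eef_pos: [0.4248, -0.275, 0.0377]
ee_rot: [0.691, 0.722, -0.002, 0.012]
force: [-0.3, -0.2, -0.2]
finger_gap: 0.055
```

```bash
python3 -c "
from h import *
plan(423.3,-274.6,3,2.4)"
```

```text
pos mm [ 424.8 -275.    37.7] jaw yaw 2.5 gap 55.0 zax [ 13.9 -18.8] tilt 1.34 t 52.87 F [-0.3 -0.2 -0.2]
shift cm [ 0.11 -0.19  3.46] turn 0.1 q [-0.723  0.537  1.823 -0.007  0.759 -0.762] pitch -0.0228
```

Emit:
arm_command:
  targets: "0.4 0.1 -0.2 0.7 0;0.4 0 -0.1 0.8 0;0.4 0 0 0.8 0;0.4 0 0 0.5 0;0.4 0 0 0 0"

```text
time: 53.28
eef_pos: [0.4222, -0.2758, 0.0081]
ee_rot: [0.692, 0.722, -0.002, 0.013]
force: [-0.2, 0.6, 0.3]
finger_gap: 0.0552
```

```bash
python3 -c "
from h import *
plan(423.3,-274.6,2.5,2.4)
s=env.get_image('side');cv2.imwrite('pics/a24.png',cv2.resize(s[240:310,300:400],None,fx=6,fy=6,interpolation=2))"
```

```text
pos mm [ 422.2 -275.8    8.1] jaw yaw 2.4 gap 55.2 zax [ 16.4 -20.8] tilt 1.52 t 53.28 F [-0.2  0.6  0.3]
shift cm [0.12 0.11 0.56] turn 0.0 q [-0.728  0.585  1.851 -0.007  0.68  -0.764] pitch -0.0261
```

View pics/a24.png

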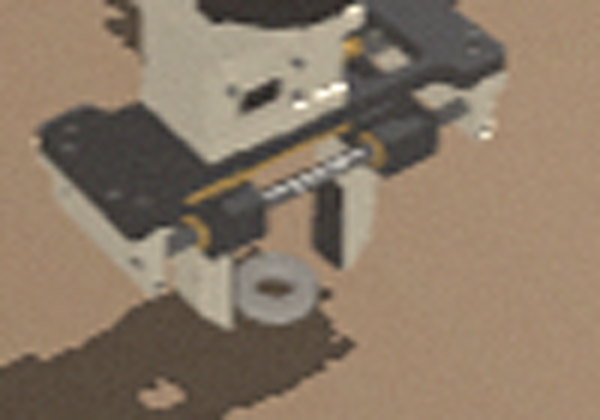

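Emit:
arm_command:
  targets: "0.4 0.1 0.1 0.3 0;0.4 0 0 0.3 0;0.4 0 0 0 0"

```text
time: 53.58
eef_pos: [0.4236, -0.2748, 0.0018]
ee_rot: [0.692, 0.722, -0.002, 0.013]
force: [-0.6, -0.6, 0.3]
finger_gap: 0.0552
```

```bash
python3 -c "
from h import *
plan(423.3,-274.6,2.5,2.4)"
```

```text
pos mm [ 423.6 -274.8    1.8] jaw yaw 2.4 gap 55.2 zax [ 16.5 -20.9] tilt 1.53 t 53.58 F [-0.6 -0.6  0.3]
shift cm [ 0.02 -0.03 -0.07] turn 0.0 q [-0.724  0.597  1.852 -0.008  0.666 -0.761] pitch -0.0262
```

Emit:
arm_command:
  targets: "1 0 0 0 0;1 0 0 0 0;1 0 0 0 0;1 0 0 0 0;1 0 0 0 0;1 0 0 0 0;1 0 0 0 0;1 0 0 0 0"

```text
time: 54.25
eef_pos: [0.4241, -0.275, 0.0024]
ee_rot: [0.692, 0.722, -0.002, 0.014]
force: [0.3, -0.3, -0.7]
finger_gap: 0.0357
```

```bash
python3 -c "
from h import *
plan(423.3,-274.6,2.5,2.4)"
```

```text
pos mm [ 424.1 -275.     2.4] jaw yaw 2.5 gap 35.7 zax [ 17.5 -21.7] tilt 1.6 t 54.25 F [ 0.3 -0.3 -0.7]
shift cm [ 0.04 -0.08 -0.01] turn 0.1 q [-0.724  0.596  1.852 -0.008  0.667 -0.761] pitch -0.0275
```

Emit:
arm_command:
  targets: "1 0 0 -1 0;1 0 0 -2 0;1 0 0 -3 0;1 0 0 -3 0;1 0 0 -3 0;1 0 0 -3 0;1 0 0 -2 0;1 0 0 0 0"

```text
time: 54.92
eef_pos: [0.4195, -0.2699, 0.1834]
ee_rot: [0.692, 0.722, -0.002, 0.012]
force: [-0.0, -0.5, 0.5]
finger_gap: 0.0357
```

```bash
python3 -c "
from h import *
plan(561.2,-25,150,2.4)"
```

```text
pos mm [ 419.5 -269.9  183.4] jaw yaw 2.5 gap 35.7 zax [ 14.9 -19.3] tilt 1.4 t 54.92 F [-0.  -0.5  0.5]
shift cm [23.93 15.15  3.08] turn 0.1 q [-0.722  0.323  1.681 -0.005  1.114 -0.763] pitch -0.0239
```

```bash
python3 -c "
from h import *
s=env.get_image('side');cv2.imwrite('pics/s25.png',s);cv2.imwrite('pics/a25.png',cv2.resize(s[150:250,270:380],None,fx=6,fy=6,interpolation=2))
print(proj('side',np.array([.42,-.27,.19])))"
```

```text
[[345.55199407 229.27861258]]
```

View pics/a25.png

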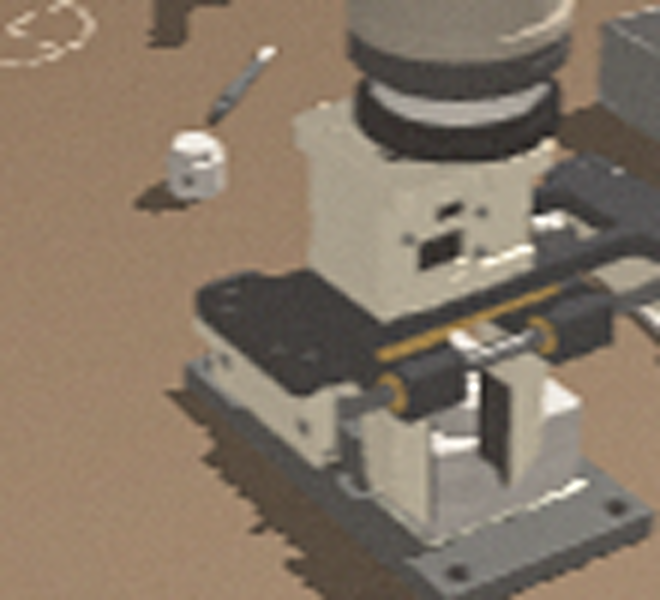

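```bash
python3 -c "
from h import *
s=cv2.imread('pics/s25.png');cv2.imwrite('pics/a26.png',cv2.resize(s[195:310,300:400],None,fx=5,fy=5,interpolation=2))"
```

```text
(no output)
```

View pics/a26.png

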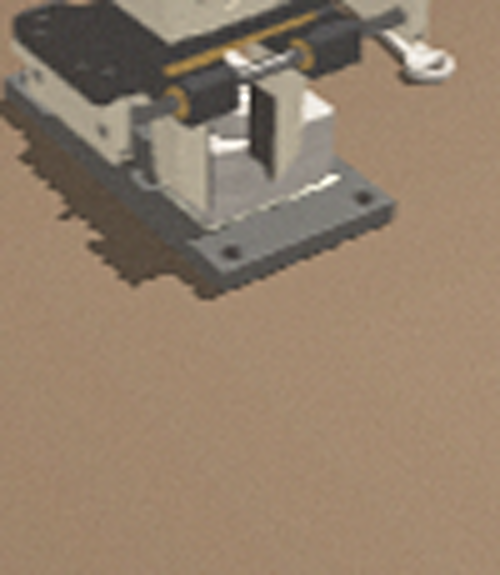

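```bash
python3 -c "
from h import *
s=cv2.imread('pics/s25.png')[205:250,322:372];s=cv2.normalize(s,None,0,255,cv2.NORM_MINMAX);cv2.imwrite('pics/a27.png',cv2.resize(s,None,fx=13,fy=13,interpolation=2))"
```

```text
(no output)
```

View pics/a27.png

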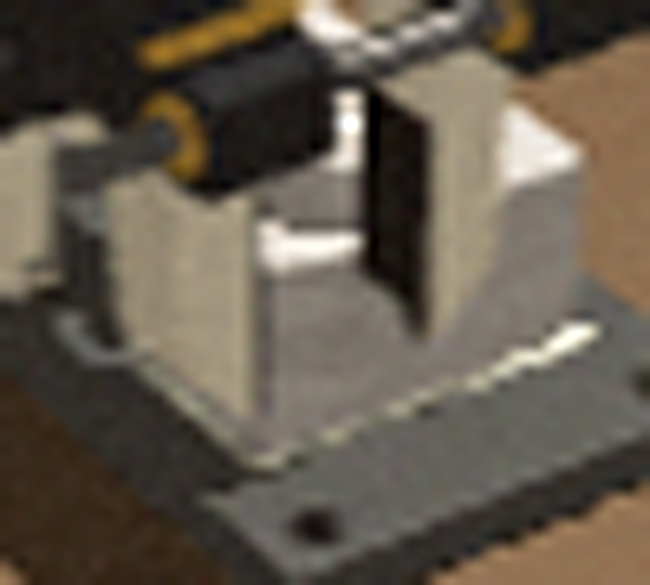

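Emit:
arm_command:
  targets: "1 1 0.6 0 0;1 1.8 1.2 0 0;1 1.8 1.2 0 0;1 1.8 1.2 0 0;1 0.8 0.6 0 0;1 0 0 0 0;1 0 0 0 0"

```text
time: 55.55
eef_pos: [0.4624, -0.1875, 0.1738]
ee_rot: [0.693, 0.721, -0.003, 0.004]
force: [0.0, -0.5, -0.2]
finger_gap: 0.036
```

```bash
python3 -c "
from h import *
plan(561.2,-25,150,2.4)
s=env.get_image('side');cv2.imwrite('pics/s28.png',s);p=proj('side',env.observe()['eef_pos']);print(p)
x,y=p[0].astype(int)
cv2.imwrite('pics/a28.png',cv2.resize(s[y-35:y+25,x-35:x+35],None,fx=10,fy=10,interpolation=2));t=env.get_image('top');cv2.imwrite('pics/t28.png',t)"
```

```text
pos mm [ 462.4 -187.5  173.8] jaw yaw 2.3 gap 36.0 zax [  1.8 -10.4] tilt 0.6 t 55.55 F [ 0.  -0.5 -0.2]
shift cm [15.86 10.53  2.23] turn -0.1 q [-0.534  0.343  1.68  -0.009  1.112 -0.571] pitch -0.0068
[[341.26732384 213.49999537]]
```

View pics/a28.png

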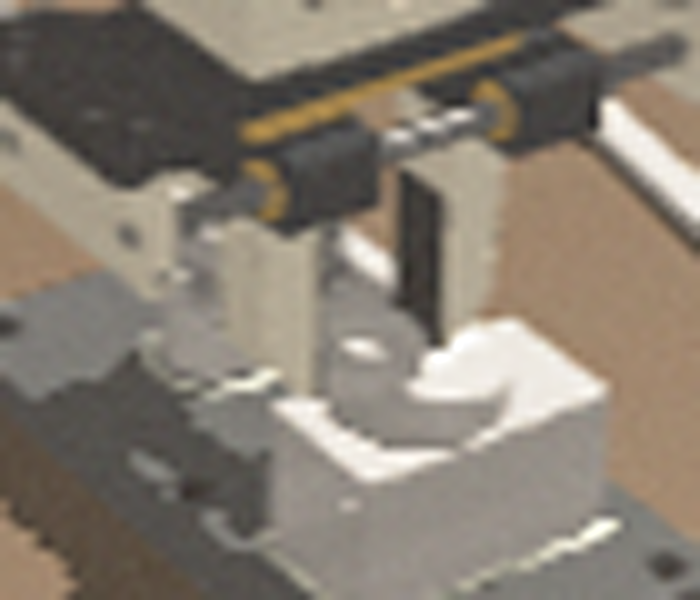

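View pics/s28.png

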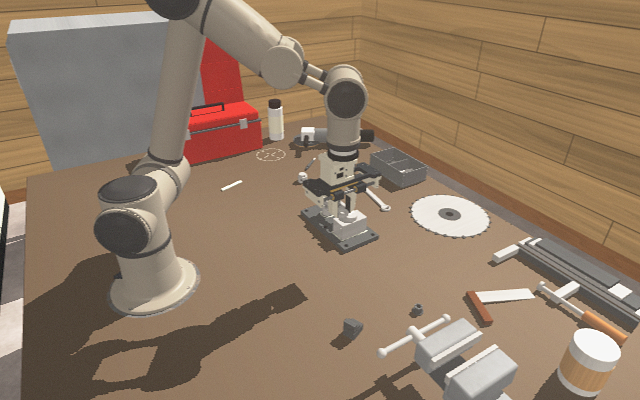

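Emit:
arm_command:
  targets: "1 1.2 0.8 0 0;1 1.8 1.2 0 0;1 1.8 1.2 0 0;1 1.8 1.2 0 0;1 1.8 1.2 0 0;1 1.8 1.2 0 0;1 1.5 1 0 0;1 0 0 0 0;1 0 0 0 0"

```text
time: 56.4
eef_pos: [0.5362, -0.0739, 0.1713]
ee_rot: [0.698, 0.716, -0.005, 0.004]
force: [0.7, 0.2, -1.0]
finger_gap: 0.0355
```

```bash
python3 -c "
from h import *
plan(561.2,-25,125,2.4)"
```

```text
pos mm [536.2 -73.9 171.3] jaw yaw 1.4 gap 35.5 zax [ -0.4 -12.9] tilt 0.74 t 56.4 F [ 0.7  0.2 -1. ]
shift cm [4.88 2.63 4.56] turn -1.0 q [-0.271  0.421  1.565 -0.014  1.153 -0.291] pitch -0.003
```

Emit:
arm_command:
  targets: "1 1 0.6 0 -0.5;1 1.2 0.7 0.5 -0.5;1 1.2 0.7 0.7 0;1 1 0.4 0.7 0;1 0 0 0.7 0;1 0 0 0 0;1 0 0 0 0"

```text
time: 56.98
eef_pos: [0.5591, -0.0297, 0.1416]
ee_rot: [0.693, 0.721, -0.006, 0.004]
force: [0.1, 0.1, -0.6]
finger_gap: 0.0356
```

```bash
python3 -c "
from h import *
plan(561.2,-25,125,2.4)"
```

```text
pos mm [559.1 -29.7 141.6] jaw yaw 2.3 gap 35.6 zax [ -2.  -13.6] tilt 0.79 t 56.98 F [ 0.1  0.1 -0.6]
shift cm [0.49 0.24 1.66] turn -0.1 q [-0.182  0.485  1.548 -0.015  1.108 -0.215] pitch -0.0005
```

Emit:
arm_command:
  targets: "1 0.4 0.2 0.5 0;1 0.1 0.1 0.5 0;1 0 0 0.2 0;1 0 0 0 0;1 0 0 0 0"

```text
time: 57.4
eef_pos: [0.5616, -0.0258, 0.1285]
ee_rot: [0.693, 0.72, -0.006, 0.004]
force: [-0.1, 0.5, -0.8]
finger_gap: 0.0357
```

```bash
python3 -c "
from h import *
plan(561.2,-25.4,115,2.4)
o=env.observe();M=R.from_quat(o['ee_rot']).as_matrix();c=o['eef_pos']-M[:,2]*.0016
s=env.get_image('side');cv2.imwrite('pics/s29.png',s)
print('washer mid',proj('side',c),'stud',proj('side',np.array([[.5612,-.025,.106]])))
cv2.imwrite('pics/a29.png',cv2.resize(s[165:220,305:375],None,fx=11,fy=11,interpolation=2))"
```

```text
pos mm [561.6 -25.8 128.5] jaw yaw 2.2 gap 35.7 zax [ -2.2 -14.1] tilt 0.82 t 57.4 F [-0.1  0.5 -0.8]
shift cm [ 0.06 -0.04  1.35] turn -0.2 q [-0.174  0.504  1.557 -0.016  1.081 -0.205] pitch -0.0002
washer mid [[339.01494951 190.89489255]] stud [[338.57363609 197.60600601]]
```

View pics/a29.png

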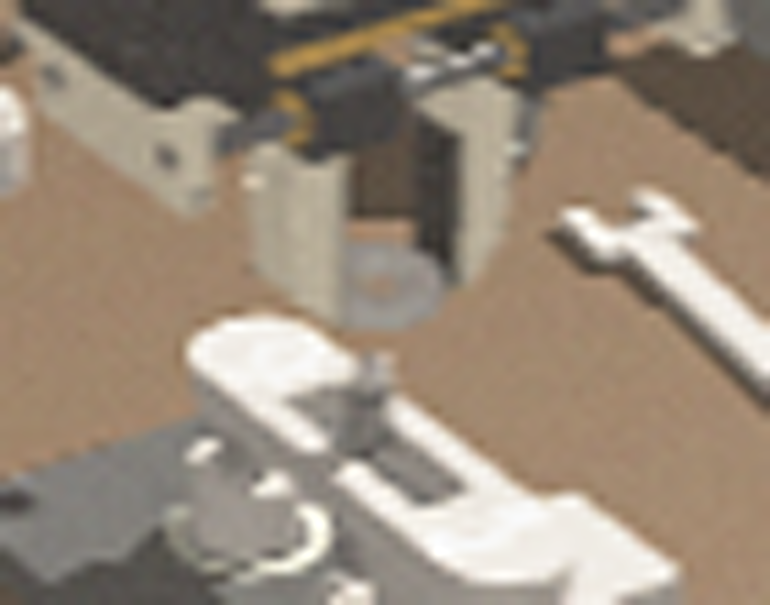

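Emit:
arm_command:
  targets: "1 0.1 0 0.6 0;1 0 0 0.6 0;1 0 0 0.3 0;1 0 0 0 0"

```text
time: 57.78
eef_pos: [0.5618, -0.0253, 0.1127]
ee_rot: [0.694, 0.72, -0.005, 0.005]
force: [-0.2, 1.0, -0.3]
finger_gap: 0.0354
```

```bash
python3 -c "
from h import *
plan(561.2,-25.4,105,2.4)"
```

```text
pos mm [561.8 -25.3 112.7] jaw yaw 2.2 gap 35.4 zax [ -0.8 -14.4] tilt 0.83 t 57.78 F [-0.2  1.  -0.3]
shift cm [ 0.   -0.06  0.77] turn -0.2 q [-0.173  0.522  1.575 -0.017  1.043 -0.202] pitch -0.0016
```

Emit:
arm_command:
  targets: "1 0 -0.1 0.4 0;1 0 0 0.4 0;1 0 0 0 0"

```text
time: 58.03
eef_pos: [0.5605, -0.0255, 0.1036]
ee_rot: [0.694, 0.72, -0.006, 0.005]
force: [0.2, -0.3, -0.5]
finger_gap: 0.0357
```

```bash
python3 -c "
from h import *
plan(561.2,-25.4,95,2.4)
s=env.get_image('side')
cv2.imwrite('pics/a30.png',cv2.resize(s[165:220,305:375],None,fx=11,fy=11,interpolation=2))"
```

```text
pos mm [560.5 -25.5 103.6] jaw yaw 2.2 gap 35.7 zax [ -1.3 -14.4] tilt 0.83 t 58.03 F [ 0.2 -0.3 -0.5]
shift cm [0.02 0.07 0.86] turn -0.2 q [-0.174  0.531  1.588 -0.017  1.021 -0.203] pitch -0.0011
```

View pics/a30.png

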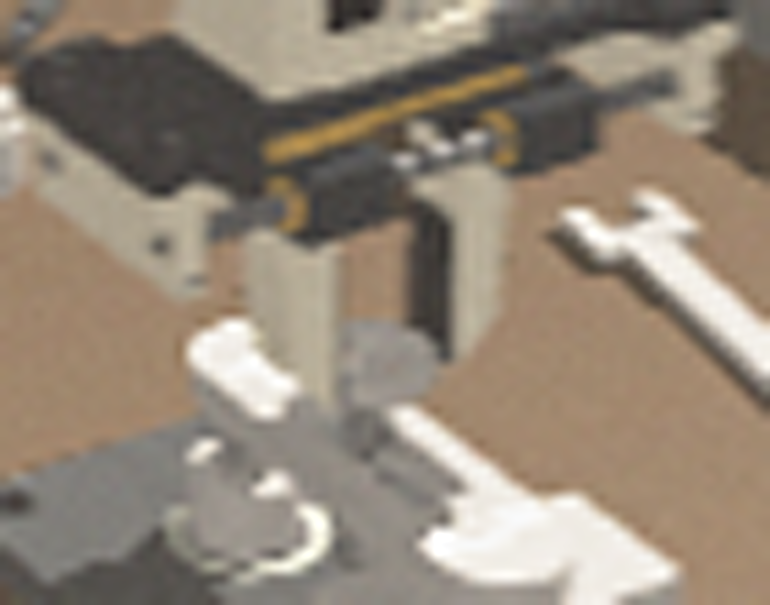

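Emit:
arm_command:
  targets: "1 0 0.1 0.4 0;1 0 0 0.4 0;1 0 0 0 0"

```text
time: 58.33
eef_pos: [0.5621, -0.0256, 0.0955]
ee_rot: [0.694, 0.72, -0.005, 0.005]
force: [-1.0, 0.1, -1.5]
finger_gap: 0.0361
```

```bash
python3 -c "
from h import *
plan(561.2,-25.4,83,2.4)"
```

```text
pos mm [562.1 -25.6  95.5] jaw yaw 2.2 gap 36.1 zax [ -0.2 -14.5] tilt 0.83 t 58.33 F [-1.   0.1 -1.5]
shift cm [ 0.05 -0.08  1.25] turn -0.2 q [-0.174  0.543  1.593 -0.017  1.003 -0.202] pitch -0.0023
```

Emit:
arm_command:
  targets: "1 0 0 0.4 0;1 0 0 0.4 0;1 0 0 0.2 0;1 0 0 0 0"

```text
time: 58.67
eef_pos: [0.5621, -0.0258, 0.0842]
ee_rot: [0.694, 0.72, -0.005, 0.005]
force: [-0.7, 0.0, -0.3]
finger_gap: 0.0354
```

```bash
python3 -c "
from h import *
plan(561.2,-25.4,82,2.4)
s=env.get_image('side')
cv2.imwrite('pics/a31.png',cv2.resize(s[165:220,305:375],None,fx=11,fy=11,interpolation=2))"
```

```text
pos mm [562.1 -25.8  84.2] jaw yaw 2.2 gap 35.4 zax [ -0.3 -14.5] tilt 0.83 t 58.67 F [-0.7  0.  -0.3]
shift cm [ 0.05 -0.09  0.22] turn -0.2 q [-0.174  0.558  1.604 -0.017  0.978 -0.202] pitch -0.0022
```

View pics/a31.png

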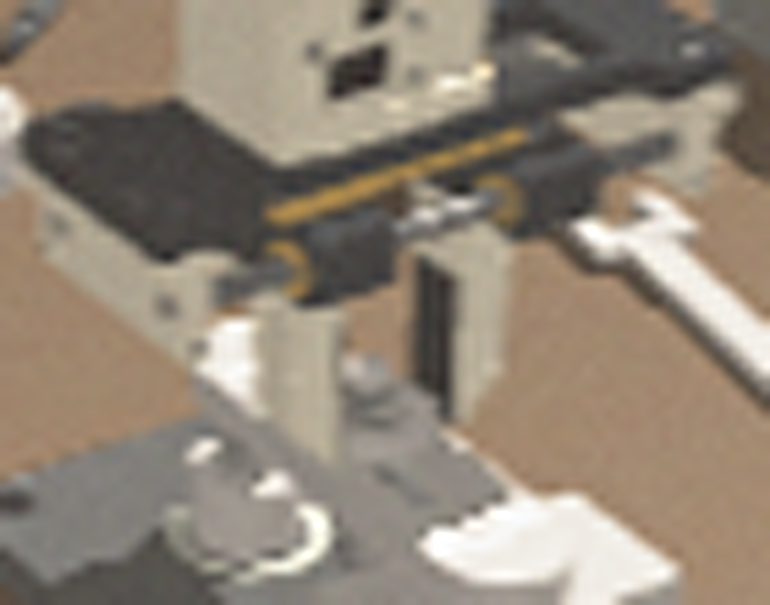

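Emit:
arm_command:
  targets: "1 0 0 0.2 0;0.6 0 0 0 0;0.5 0 0 0 0;0.4 0 0 0 0;0.3 0 0 0 0;0.3 0 0 0 0;0.3 0 0 0 0"

```text
time: 59.3
eef_pos: [0.5628, -0.026, 0.083]
ee_rot: [0.694, 0.72, -0.005, 0.006]
force: [-0.2, -0.6, 0.1]
finger_gap: 0.0631
```

Emit:
arm_command:
  targets: "0.3 0 0 -0.5 0;0.3 0 0 -1 0;0.2 0 0 -2 0;0.2 0 0 -3 0;0.2 0 0 -3 0;0.2 0 0 -3 0;0.2 -2.5 0 0 0;0.2 -3.5 0 0 0;0.2 -3.5 0 0 0;0.2 -3.5 0 0 0"

```text
time: 60.13
eef_pos: [0.5683, -0.1507, 0.2259]
ee_rot: [0.69, 0.724, -0.003, 0.008]
force: [0.9, 0.2, 0.2]
finger_gap: 0.0734
```

Emit:
arm_command:
  targets: "0.2 -3.5 0 0 0;0.2 -3.5 0 0 0;0.2 -3.5 0 0 0;0.2 -2.5 0 0 0;0 0 0 0 0"

```text
time: 60.55
eef_pos: [0.5735, -0.2931, 0.2349]
ee_rot: [0.691, 0.723, -0.002, 0.013]
force: [-0.1, 0.6, -0.2]
finger_gap: 0.0764
```

```bash
python3 -c "
from h import *
plan(561.2,-25.4,82,2.4)
s=env.get_image('side');t=env.get_image('top');cv2.imwrite('pics/s32.png',s);cv2.imwrite('pics/t32.png',t)
cv2.imwrite('pics/a32.png',np.hstack([cv2.resize(a,None,fx=5,fy=5,interpolation=2) for a in (t[155:225,265:345+30-35],s[170:240,300:380])]))
cv2.imwrite('pics/a33.png',cv2.resize(t[150:230,265:375],None,fx=6,fy=6,interpolation=2))"
```

```text
pos mm [ 573.5 -293.1  234.9] jaw yaw 2.6 gap 76.4 zax [ 14.9 -21.1] tilt 1.48 t 60.55 F [-0.1  0.6 -0.2]
shift cm [27.13 -0.24 14.7 ] turn 0.2 q [-0.587  0.548  1.172 -0.009  1.398 -0.63 ] pitch -0.0241
```

View pics/a32.png

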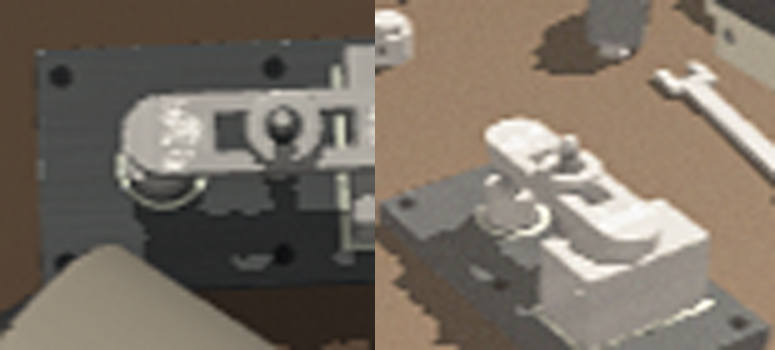

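View pics/a33.png

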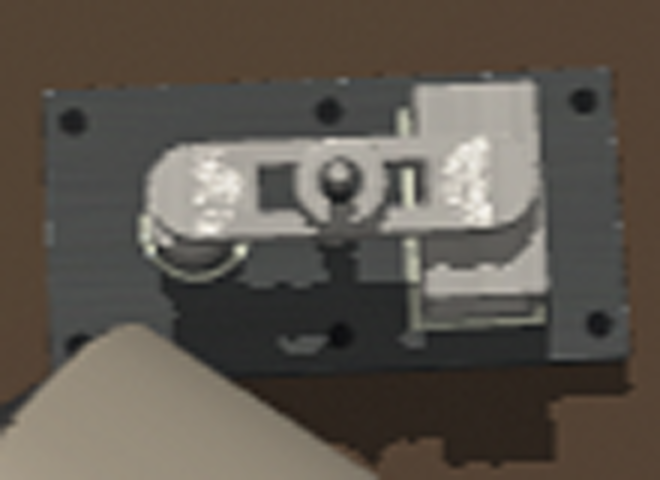

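```bash
python3 -c "
from h import *
t=cv2.imread('pics/t32.png')
print('washer/strap ctr', [rect('top',c,.079) for c in cnts(t,(285,165,50,40),120)[:1]])
print(env.finish_job())"
```

```text
washer/strap ctr [array([561.6,  -1.5, 120.3,  44.9, -80.7])]
the job is handed in; nothing more can be done
None
```

The clamp is set up and handed in at about 60.6 s of the 104 s allowed. The tube, then the tall jack, then the slotted strap and last the washer went into place in the order asked. The low jack and the nut were not touched.

**Tube:** measured in the top view after placing, it sat within about 1 mm and 0.5° of its chalk rectangle.

**Jack:** its pad was within about 1.5 mm of the circle's centre. I read that pixel by eye.

**Strap and washer:** in the last pictures from both cameras the strap lies square across the tube and jack, with the stud through its slot. The washer lies around the stud on the strap. The forces I read while lowering them showed no contact, and the gripper was well clear at hand-in.

**What did not go to plan or disagreed:**
- **Tilt and re-grip:** the tool tilted on loaded moves, up to about 9° with the strap held. I set the strap back on the table, straightened the tool and gripped it again before placing it.
- **Small drops:** I let the strap and the washer go a millimetre or two above their final rest, without feeling them land.
- **Jack contact:** the jack touched down with about 24 N.
- **Cameras:** the two views differed by about 2 mm, so I used averages.
- **Strap and washer not measured:** my contour fit of the placed strap merged with the tube. Level and square for the strap, and flat for the washer, are judged from the pictures only.

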